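# Clip the slate boards to their stands before the wind gets up

### The arm

A 6-joint arm with a two-finger parallel gripper is mounted at the origin on the work surface. World frame = base frame: x ahead of the robot, y to its left, z up, the work surface at z = 0. Lengths are in m, angles in rad, forces in N, time in s.
With the tool pointing down it reaches from about 0.3 to 0.775 m from the base axis. Payload 14.6 kg.
Tool frame: the origin (TCP) lies midway between the tips of the shut fingers; the grasp point (between the pads) lies 19 mm behind it (ctrl.pinch_z is the z of the grasp point in the tool frame, in m); z points along the fingers, y is the line along which they close (so a half turn about z gives the same grasp; the last joint's range is limited). The gripper opens to 94 mm and grips with 3 to 60 N. Pads are 16 mm wide; open, the fingers measure 119 mm over their backs; the gripper's body (75 mm by 177 mm) begins 78 mm behind the grasp point.
Start: joints at [1.111, 0.3, 1.521, -0, 1.321, -0.067], TCP at [0.211, 0.508, 0.205] pointing down, gripper open.
Joint ranges: [-3.03, 3.03], [-0.79, 2.21], [0.23, 2.52], [-1.04, 4.18], [0, 3.07], [-2.55, 2.55]. Speed limits (rad/s): [2.22, 2.22, 2.57, 3.14, 3.14, 3.14].

### API

Orientations are given as [roll, pitch, yaw] about the fixed x, y, z axes, in that order (R = Rz(yaw) Ry(pitch) Rx(roll)).
In Python, from station import ctrl, camera, ticket gives the robot as it stands. The module is installed in compiled form; this text tells all that it offers.
- The arm moves only by the shell command python3 -m inch 'ROWS' [FORCE]. ROWS is text: rows parted by semicolons, each of 7 numbers parted by spaces: the opening, from -1 (shut) to 1 (fully open), then the shift along the tool's x, y, z in units of 0.03 m (1.0 is 0.03 m), then the turn, a rotation vector about the tool's x, y, z in units of 10 degrees (1.0 is 10 degrees). In form: grip dx dy dz rx ry rz; .... A call has 1 to 10 rows; each row shifts and turns the commanded pose from where the row before left it, along the tool's axes as they then stand; what a row does not reach is not made up. A row lasts 1/8 s, in which the tool goes at most 62.5 mm and 10.7 degrees, less where a joint would pass 70% of its speed; a pose out of reach is approached as far as the arm can. A call with a number of a shift or a turn outside -1 to 1 is refused whole. A call with a gripper value outside its range is refused whole. The fingers move at their own pace and stop on an object; FORCE is the grip in N (left out, the last holds). Time passes only in rows, so rows that do not move let the fingers close. It gives the time, the measured TCP pose, the force, the opening and the grip force at its end, in the units of the state.
- ctrl.get_obs(): the state, without advancing time (a new reading comes with each control period).
- camera(name): name is "scene" or "top" or "wrist"; returns a dict with "img" (480x640x3 uint8, blue, green, red), "range_z" (480x640 float32, m along the optical axis (not along the pixel's ray), 0 where there is no reading), "intrinsics" (3x3 intrinsics, pixels), "view" (4x4, takes a point from world to camera coordinates). Camera axes: x right, y down, z forward; pixel columns grow to the right and rows downward; lengths in m; the calibration is good to about 2 mm. The wrist camera is an equidistant fisheye: a pixel r from the principal point sees the ray r / f radians off the axis. A picture is of the moment at which its call begins.
- ticket.hand_in(): hands the job in; it is judged then, once.
The state is a dict: "time_s": time; "qpos": joint angles; "joint_vel": joint speeds; "tau": joint torques, N m; "ee_pos": TCP position; "eef_rot": TCP orientation; "force": force on the tool from outside, world axes, zero at the start; "moment": the same for the moment, N m; "grip_width": finger opening in m; "grip_force": force on a finger pad.
Only numpy, scipy, OpenCV 4.12 (cv2) and the standard library are available. Lean on these libraries where they do the work, as an engineer would, in place of code of your own. Each camera call takes 0.05 s, during which the arm holds its last target. There are 200 camera calls.

### The job

Slide every slate board up out of the drying rack and seat each one upright, fully home and square in the pocket of a stand of its own; then squeeze open a sprung clip from the rail and release it over the middle of the board's top edge, so that it pinches the board and the stand's backplate together. One clip per board: leave any clip that is not needed where it is on the rail, and do not knock over or push away the gourd.

Things in the scene. Friction and masses are not known exactly. Their poses are not given: they have to be found in the camera images.
- board1: plain dark slate board, a flat rectangle 60 wide x 90 tall x 5 thick, 80 g, standing on its short edge in a slot of the rack (two or three boards are present; None if absent). Origin: centre of its bottom edge; z up the board, y along its width, x through its thickness (either face may be the front).
- board2: plain dark slate board, a flat rectangle 60 wide x 90 tall x 5 thick, 80 g, standing on its short edge in a slot of the rack (two or three boards are present; None if absent). Origin: centre of its bottom edge; z up the board, y along its width, x through its thickness (either face may be the front).
- board3: plain dark slate board, a flat rectangle 60 wide x 90 tall x 5 thick, 80 g, standing on its short edge in a slot of the rack (two or three boards are present; None if absent). Origin: centre of its bottom edge; z up the board, y along its width, x through its thickness (either face may be the front).
- clip1: sprung steel clip like a big clothes peg, 22 wide (along y), 45 g, parked astride the rail, jaws down, handles up; the three clips are alike. Origin: on the hinge pin (radius 4.5, along y); z up. Jaws reach 34 below the pin, handles 40 above it. On the rail, or on board plus backplate, the jaws' flat inner faces are parallel and 10 apart (they shut further when empty).
- clip2: as clip1. Handles are flat plates 22 wide, splayed along x to 43 over their outer faces at the top. Squeezed together along x to 21 over all (a stop; both handles then upright and parallel) they open the jaws to 28 at the tips, 13 just below the pin. It takes about 10 N at the handle tops.
- clip3: as clip1 and clip2. The frame of a clip belongs to its +x arm, so it tilts by up to 0.3 rad while the clip is squeezed; its origin stays on the pin.
- stand1: loose display stand, 0.8 kg, dark steel base 70 deep (x) x 80 wide (y) x 15 tall, with a pale wooden pocket for one board; the three stands are alike. Origin: centre of the underside, z up. A seated board stands on the base (z 15) with its width along y. Backplate: 46 wide, 5 thick, from x +4 to +9, its top at z 105, level with a seated board's top edge.
- stand2: as stand1. The pocket's front lip is 46 wide, inner face at x -4, upright to z 41 and flaring outward to z 49. Side stops: inner faces at y +-32.5 up to z 31, flaring outward to z 39. Fingers that hold a board by its two side edges pass outside the backplate and lip.
- stand3: as stand1 and stand2. A clip goes over the middle of the top edge and pinches board and backplate together: its centre is then at about x +4, its pin at z 112 to 123.
- rack: fixed teak drying rack, 140 long (x) x 76 wide (y), slots 7 wide at x -45, 0 and +45, boards stand in them on a floor at z 10 with their width along y. Slot walls 50 wide (y) up to z 55; side stops at y +-32.5 up to z 30. Origin: centre of the underside.
- rail: fixed clip rail: teak foot 80 (x) x 190 (y) x 12 and an upright aluminium strip 10 thick, 180 long along y, its top edge at z 80. Three clips sit astride it at y -58, 0, +58, their pins at z 91. Origin: centre of the underside.
- gourd: palo santo mate gourd, 78 across, 80 tall, standing; leave alone. Origin: centre of the underside, z up.
Mind the look-alikes: they are no part of the job. What is shaped like the stand1 but pink or purple is not meant.

How it is judged:
By the outcome, as a careful person would: the job done as asked, in the order asked, and still so for the second after the job is handed in, with the robot touching nothing.
Of board1, board2, board3 only 2 to 3 are there at a start; the rules pass over those that are not, and their reading is None.
At some moment in a run one of stand1, stand2, stand3 may be knocked a few centimetres aside while the robot is not near it.
It also fails if it takes over 210 s, if anything falls off the work surface, if the arm or the gripper's body presses on something with over 40 N, if the wrist force passes 120 N, or if a joint passes its speed limit or range.

## Working session

There is one attempt and no reset: what is moved stays moved. The work goes in short steps, Python scripts to look and compute and a shell command to move; the robot and the scene stay as the last step left them, time stands still between calls to the robot, and variables do not carry over. Pictures are saved under pics/ and viewed, at most 14 in all, crops included, and the job is handed in when it is done.

```bash
mkdir -p pics; ls; python3 - <<'E'
from station import ctrl,camera
import cv2,numpy as np
print(ctrl.get_obs(), ctrl.pinch_z)
for n in("scene","top"):
    c=camera(n);cv2.imwrite(f"pics/{n}0.png",c["img"]);print(n,c["intrinsics"],c["view"]);np.savez(f"{n}0.npz",**c)
E
```

```text
pics
{'time_s': 0.0, 'qpos': array([ 1.11140250e+00,  3.00467221e-01,  1.52157656e+00, -2.97527372e-05,
        1.32070675e+00, -6.65683870e-02]), 'joint_vel': array([-0.00119937, -0.00019424, -0.00011586, -0.00010573,  0.00223432,
       -0.0007597 ]), 'tau': array([-9.87253079e-04, -5.31811702e+01, -3.52736807e+01,  7.07417889e-02,
        2.43889284e-02, -8.96769575e-05]), 'ee_pos': array([0.21041684, 0.50787293, 0.20489037]), 'eef_rot': array([-3.14043542e+00, -4.82664549e-05,  2.74877457e+00]), 'force': array([ 0.33056181, -0.3874525 , -0.29084409]), 'moment': array([-0.02196349,  0.05072682, -0.0066283 ]), 'grip_force': 0.0, 'grip_width': 0.09361704706927731} -0.0188
scene [[521.23660574   0.         321.92352744]
 [  0.         521.23660574 243.41993951]
 [  0.           0.           1.        ]] [[ 0.2089794   0.97780555 -0.01496401 -0.13174757]
 [ 0.67856298 -0.15600915 -0.71778369 -0.32882675]
 [-0.7041874   0.13984798 -0.69610534  1.46583723]
 [ 0.          0.          0.          1.        ]]
top [[541.0806349    0.         320.55625661]
 [  0.         541.0806349  244.11785781]
 [  0.           0.           1.        ]] [[ 0.0371783  -0.99929176  0.00581041  0.0058064 ]
 [-0.9764628  -0.03756391 -0.21238964  0.60399182]
 [ 0.21245748  0.00222264 -0.97716778  1.21817746]
 [ 0.          0.          0.          1.        ]]
```

View pics/scene0.png

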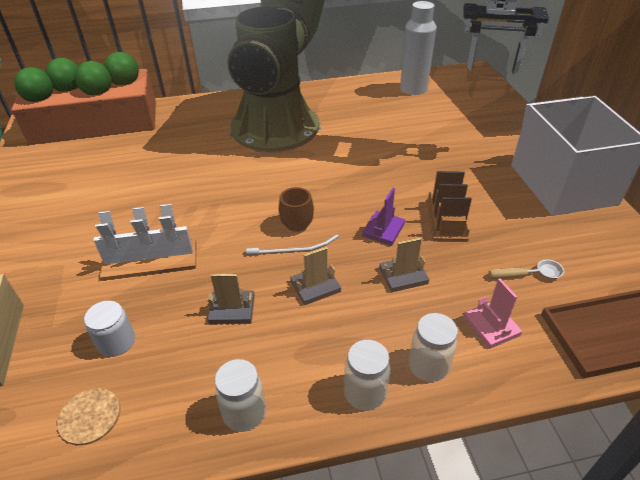

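View pics/top0.png

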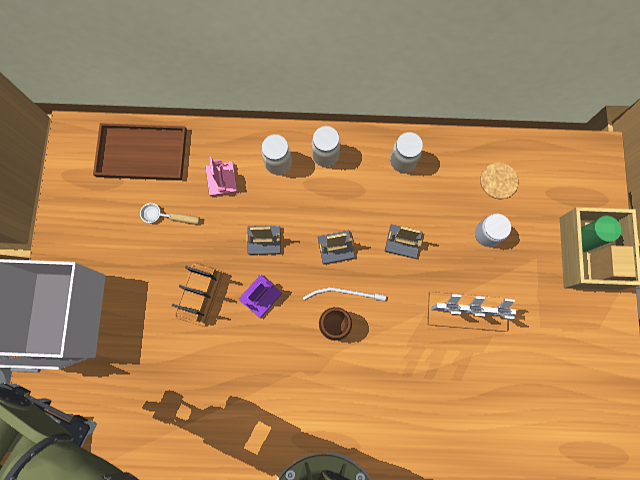

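The top view shows candidate stands at pixels (264,238), (337,246) and (404,240), which are wooden on dark steel. The look-alikes to avoid are the purple one at (262,296) and the pink one at (221,178). The rack is at (198,293), the rail with its clips at (470,308), and the gourd at (336,323). I'll take one close crop to check this choice.

```bash
cat > h.py <<'E'
import numpy as np,cv2
from station import ctrl,camera
def cloud(c):
    K=c["intrinsics"];V=c["view"];z=c["range_z"];v,u=np.mgrid[:480,:640]
    P=np.stack([(u-K[0,2])/K[0,0]*z,(v-K[1,2])/K[1,1]*z,z],-1)
    return (P-V[:3,3])@V[:3,:3]
E
python3 - <<'E'
import numpy as np,cv2
from h import cloud
a=dict(np.load("top0.npz"));b=dict(np.load("scene0.npz"))
A=cv2.resize(a["img"][215:345,165:425],(780,390),interpolation=cv2.INTER_CUBIC)
B=cv2.resize(b["img"][160:240,340:500],(400,200),interpolation=cv2.INTER_CUBIC)
C=cv2.resize(a["img"][280:340,420:540],(400,200),interpolation=cv2.INTER_CUBIC)
cv2.imwrite("pics/crop.png",np.vstack([A,np.hstack([B,C])[:, :780]]))
P=cloud(a);Q=cloud(b)
for n,(u0,u1,v0,v1) in dict(s1=(240,290,220,260),s2=(312,362,226,268),s3=(380,430,220,262),rack=(170,235,260,330),rail=(425,525,285,335),gourd=(315,360,303,345)).items():
    p=P[v0:v1,u0:u1].reshape(-1,3);p=p[p[:,2]>.006]
    print(n,len(p),p.min(0).round(3),p.max(0).round(3),np.median(p,0).round(3))
E
```

```text
s1 965 [0.331 0.026 0.006] [0.673 0.23  1.319] [0.614 0.167 0.018]
s2 979 [ 0.331 -0.072  0.006] [0.666 0.044 1.319] [ 0.604 -0.008  0.018]
s3 982 [ 0.331 -0.238  0.006] [0.686 0.026 1.319] [ 0.625 -0.17   0.018]
rack 2047 [0.331 0.026 0.006] [0.564 0.385 1.319] [0.474 0.31  0.054]
rail 2832 [ 0.331 -0.47   0.006] [0.53  0.026 1.319] [ 0.458 -0.325  0.015]
gourd 900 [ 0.331 -0.071  0.006] [0.469 0.037 1.319] [ 0.419 -0.013  0.021]
```

View pics/crop.png

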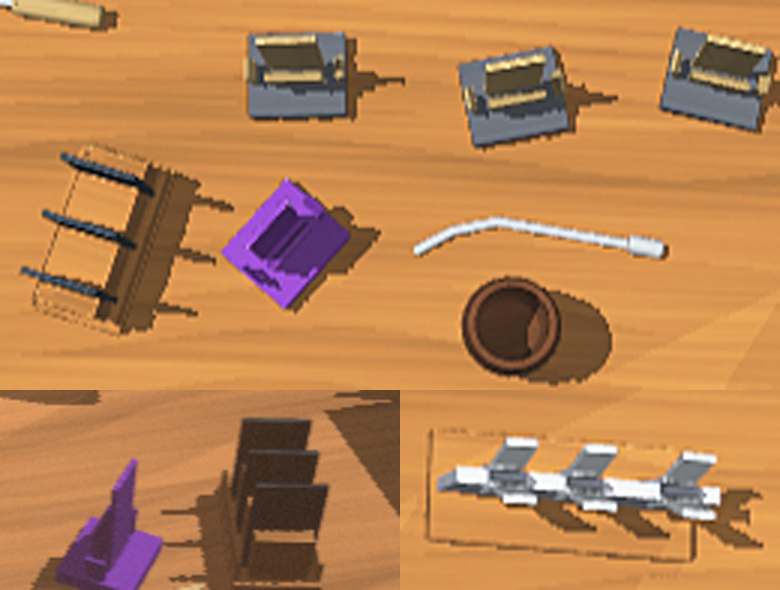

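```bash
cat >> h.py <<'E'
from scipy.optimize import least_squares
MM=1e-3
B=lambda *a:np.array(a,float).reshape(3,2)*MM
STAND=[B(-35,35,-40,40,0,15),B(4,9,-23,23,15,105),B(-8,-4,-23,23,15,41),B(-8,8,32.5,36.5,15,31),B(-8,8,-36.5,-32.5,15,31)]
RAIL=[B(-40,40,-95,95,0,12),B(-5,5,-90,90,12,80)]
BOARD=[B(-2.5,2.5,-30,30,0,90)]
def ud(p,boxes):
    o=[]
    for b in boxes:
        q=np.maximum(b[:,0]-p,p-b[:,1]);o.append(np.linalg.norm(np.maximum(q,0),axis=1)+np.minimum(q.max(1),0))
    return np.abs(np.min(o,0))
def loc(p,x):
    c,s=np.cos(x[2]),np.sin(x[2]);d=p-[x[0],x[1],0];return np.c_[d[:,0]*c+d[:,1]*s,-d[:,0]*s+d[:,1]*c,d[:,2]]
def fit(p,boxes,yaws,xy=None):
    best=None
    for y in yaws:
        x0=np.r_[np.median(p[:,:2],0) if xy is None else xy,y]
        r=least_squares(lambda x:ud(loc(p,x),boxes),x0,loss="soft_l1",f_scale=.002,x_scale=[.01,.01,.1])
        if best is None or r.cost<best.cost:best=r
    return best.x,best.cost/len(p)*1e6
def near(P,c,r,z0,z1):
    p=P.reshape(-1,3);return p[(np.hypot(*(p[:,:2]-c).T)<r)&(p[:,2]>z0)&(p[:,2]<z1)]
def both():
    return cloud(camera("top")),cloud(camera("scene"))
def stands(A,Bc,cs,yaws=np.arange(8)*np.pi/4):
    out=[]
    for c in cs:
        for nm,p in(("t",near(A,c,.075,.006,.12)),("s",near(Bc,c,.075,.006,.12)),("ts",np.r_[near(A,c,.075,.006,.12),near(Bc,c,.075,.006,.12)])):
            x,e=fit(p,STAND,yaws);print("stand",nm,len(p),x.round(4),round(e,2))
        out.append(x)
    return out
E
python3 - <<'E'
from h import *
a=cloud(dict(np.load("top0.npz")));b=cloud(dict(np.load("scene0.npz")))
S=stands(a,b,[(.614,.167),(.604,-.008),(.625,-.17)])
p=np.r_[near(a,(.458,-.325),.13,.006,.079),near(b,(.458,-.325),.13,.006,.079)]
print("rail",fit(p,RAIL,np.arange(6)*np.pi/6,(.46,-.33)))
for nm,C in(("t",a),("s",b)):
    p=near(C,(.474,.31),.1,.065,.12);print(nm,len(p),p.min(0),p.max(0))
    # split by clustering along rack long axis
    t=p[:,:2]-p[:,:2].mean(0)
    lab=cv2.kmeans(np.float32(t),3,None,(3,100,1e-5),20,cv2.KMEANS_PP_CENTERS)[1].ravel()
    for k in range(3):
        q=p[lab==k];m=q[:,:2].mean(0);_,s,vt=np.linalg.svd(q[:,:2]-m)
        e=(q[:,:2]-m)@vt.T
        print(nm,len(q),m.round(4),"ang",np.degrees(np.arctan2(vt[0,1],vt[0,0])).round(1),np.percentile(e,[0,2,98,100],axis=0).round(4).tolist(),q[:,2].max())
p=near(a,(.458,-.325),.13,.1,.15);q=near(b,(.458,-.325),.13,.1,.15)
for p in(p,q):
    print(len(p),p.mean(0))
    lab=cv2.kmeans(np.float32(p[:,:2]),3,None,(3,100,1e-5),20,cv2.KMEANS_PP_CENTERS)[1].ravel()
    for k in range(3):
        s=p[lab==k];print(s.mean(0).round(4),s.min(0).round(3),s.max(0).round(3))
E
```

```text
stand t 986 [0.6155 0.1691 0.0683] 4.56
stand s 1648 [0.6204 0.1686 6.3478] 1.08
stand ts 2634 [0.6202 0.1687 0.0632] 2.37
stand t 993 [ 0.6086 -0.009   0.2316] 4.75
stand s 1671 [ 0.6092 -0.0102  6.5158] 1.06
stand ts 2664 [ 0.6091 -0.01    0.2312] 2.45
stand t 994 [ 0.6299 -0.1749 -0.1945] 4.51
stand s 1829 [ 0.6301 -0.177  -0.2005] 1.01
stand ts 2823 [ 0.6301 -0.1763 -0.1984] 2.27
rail (array([ 0.46316882, -0.33239862,  3.0943373 ]), np.float64(4.253508241874174))
t 262 [0.42685718 0.27692189 0.06517712] [0.53262422 0.35735672 0.10573407]
t 74 [0.4351 0.3262] ang 75.3 [[-0.0271, -0.0023], [-0.027, -0.0023], [0.0313, 0.0026], [0.0317, 0.0027]] 0.10492949975368823
t 99 [0.5221 0.3056] ang 75.3 [[-0.0294, -0.0019], [-0.0282, -0.0018], [0.0302, 0.0031], [0.0316, 0.0035]] 0.1049070132903336
t 89 [0.4785 0.3156] ang 75.3 [[-0.0284, -0.0021], [-0.0281, -0.002], [0.0298, 0.0029], [0.0308, 0.0031]] 0.10573406770265348
s 1185 [0.42669123 0.27521536 0.06532376] [0.53557439 0.35698376 0.10418598]
s 392 [0.4816 0.3153] ang -104.6 [[-0.0307, -0.0049], [-0.0289, -0.0038], [0.029, 0.0045], [0.0302, 0.0064]] 0.10337290293110966
s 433 [0.5253 0.3044] ang -104.7 [[-0.0308, -0.0047], [-0.0293, -0.0033], [0.0287, 0.0041], [0.0296, 0.0092]] 0.10418598332954053
s 360 [0.4381 0.3257] ang -104.9 [[-0.0315, -0.0054], [-0.03, -0.0041], [0.028, 0.0045], [0.0286, 0.008]] 0.10410517709652055
412 [ 0.46581371 -0.32843032  0.11992201]
[ 0.4687 -0.2729  0.1197] [ 0.444 -0.287  0.1  ] [ 0.486 -0.261  0.136]
[ 0.4629 -0.3892  0.1204] [ 0.439 -0.403  0.101] [ 0.482 -0.378  0.135]
[ 0.4658 -0.325   0.1197] [ 0.442 -0.337  0.1  ] [ 0.484 -0.314  0.135]
877 [ 0.46363983 -0.33268391  0.11828694]
[ 0.4609 -0.3909  0.118 ] [ 0.438 -0.404  0.1  ] [ 0.484 -0.379  0.133]
[ 0.4637 -0.3266  0.1183] [ 0.439 -0.339  0.1  ] [ 0.488 -0.316  0.133]
[ 0.4666 -0.2744  0.1186] [ 0.444 -0.287  0.1  ] [ 0.49  -0.263  0.133]
```

```bash
cat > w.py <<'E'
# how far to go to x y z yaw_deg: turn units, then shifts in the axes after turning
import sys,numpy as np
from station import ctrl
o=ctrl.get_obs();x,y,z,yaw=map(float,sys.argv[1:5]);w=np.radians(yaw)
p=o["ee_pos"];d=np.array([x,y,z])-p
t=(w-o["eef_rot"][2]+np.pi)%(2*np.pi)-np.pi
tx=np.array([np.cos(w),np.sin(w)]);ty=np.array([np.sin(w),-np.cos(w)])
print("t",round(o["time_s"],2),"pos",p.round(4),"rpy",np.degrees(o["eef_rot"]).round(2),"turn",round(-np.degrees(t)/10,3),"shift",np.round([d[:2]@tx/.03,d[:2]@ty/.03,-d[2]/.03],2),"F",o["force"].round(1),"w",round(o["grip_width"],4))
E
python3 w.py .522 .3053 .19 165.3; python3 w.py .522 .3053 .052 165.3
```

```text
t 0.1 pos [0.2104 0.5079 0.2049] rpy [-179.94   -0.    157.49] turn -0.781 shift [-11.76  -3.9    0.5 ] F [ 0.6  0.6 -0.5] w 0.0943
t 0.1 pos [0.2104 0.5079 0.2049] rpy [-179.94   -0.    157.49] turn -0.781 shift [-11.76  -3.9    5.1 ] F [ 0.6  0.6 -0.5] w 0.0943
```

```bash
python3 - <<'E'
from h import *
b=cloud(dict(np.load("scene0.npz")));p=b.reshape(-1,3)
m=(p[:,0]>.1)&(p[:,0]<.6)&(p[:,1]>.38)&(p[:,1]<.9)&(p[:,2]>.03);q=p[m]
print(q.min(0),q.max(0))
for y0 in np.arange(.38,.8,.04):
    s=q[(q[:,1]>=y0)&(q[:,1]<y0+.04)]
    if len(s):print(round(y0,2),s.min(0).round(3),s.max(0).round(3))
E
```

```text
[0.14724301 0.41206519 0.03000243] [0.52502225 0.72666989 0.37618825]
0.38 [0.189 0.412 0.31 ] [0.216 0.42  0.348]
0.42 [0.147 0.42  0.206] [0.225 0.46  0.359]
0.46 [0.168 0.46  0.246] [0.241 0.5   0.375]
0.5 [0.188 0.5   0.311] [0.265 0.54  0.376]
0.54 [0.197 0.54  0.03 ] [0.524 0.58  0.349]
0.58 [0.208 0.58  0.03 ] [0.524 0.62  0.348]
0.62 [0.296 0.62  0.03 ] [0.524 0.66  0.174]
0.66 [0.296 0.66  0.03 ] [0.525 0.7   0.174]
0.7 [0.294 0.7   0.03 ] [0.524 0.727 0.174]
```

```bash
python3 -m inch '1 0 0 0 0 0 -0.78; 1 -0.98 -0.325 0 0 0 0; 1 -0.98 -0.325 0 0 0 0; 1 -0.98 -0.325 0 0 0 0; 1 -0.98 -0.325 0 0 0 0; 1 -0.98 -0.325 0 0 0 0; 1 -0.98 -0.325 0 0 0 0; 1 -0.98 -0.325 0 0 0 0; 1 -0.98 -0.325 0 0 0 0; 1 -0.98 -0.325 0 0 0 0' 15; python3 -m inch '1 -0.98 -0.325 0 0 0 0; 1 -0.98 -0.325 0 0 0 0; 1 -0.98 -0.325 0.4 0 0 0; 1 0 0 0 0 0 0'; python3 w.py .522 .3053 .052 165.3
python3 - <<'E'
from h import *
c=camera("wrist");cv2.imwrite("pics/w1.png",c["img"]);print(c["intrinsics"])
E
```

```text
time_s: 1.35
ee_pos: [0.4449, 0.3553, 0.2051]
eef_rot: [-3.141, -0.0, 2.885]
force: [-0.3, 0.8, 0.0]
grip_width: 0.0941
grip_force: 0.0
time_s: 1.85
ee_pos: [0.5227, 0.304, 0.1919]
eef_rot: [-3.14, -0.002, 2.883]
force: [-0.7, 0.5, -0.6]
grip_width: 0.0941
grip_force: 0.0
t 1.85 pos [0.5227 0.304  0.1919] rpy [-1.7990e+02 -1.0000e-01  1.6517e+02] turn -0.013 shift [0.03 0.04 4.66] F [-0.7  0.5 -0.6] w 0.0941
[[371.64829954   0.         314.42469668]
 [  0.         371.64829954 239.70979902]
 [  0.           0.           1.        ]]
```

View pics/w1.png

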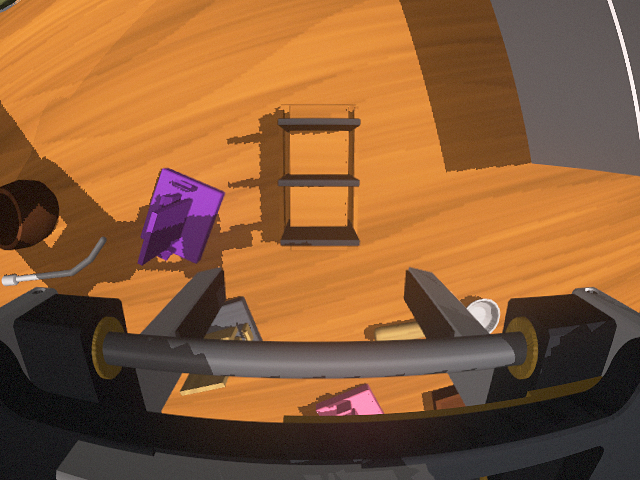

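The wrist view shows the three boards at rows ~125, 182 and 240. The nearest one, at (318,240), is centred between the fingers at columns 222 and 405. Descending to grip it now.

```bash
python3 -m inch '1 0.03 0.04 0.92 0 0 0; 1 0 0 0.92 0 0 0; 1 0 0 0.92 0 0 0; 1 0 0 0.92 0 0 0; 1 0 0 0.9 0 0 0; 1 0 0 0 0 0 0; -1 0 0 0 0 0 0; -1 0 0 0 0 0 0; -1 0 0 0 0 0 0; -1 0 0 0 0 0 0' 15; python3 -m inch '-1 0 0 0 0 0 0; -1 0 0 0 0 0 0'; python3 w.py .522 .3053 .052 165.3
```

```text
time_s: 3.15
ee_pos: [0.5217, 0.3069, 0.0565]
eef_rot: [3.141, 0.001, 2.885]
force: [-0.5, -0.9, 3.2]
grip_width: 0.0599
grip_force: 15.0
time_s: 3.4
ee_pos: [0.5217, 0.3069, 0.0565]
eef_rot: [3.141, 0.0, 2.885]
force: [-0.1, -0.1, 5.2]
grip_width: 0.0601
grip_force: 15.0
t 3.4 pos [0.5217 0.3069 0.0565] rpy [1.7997e+02 3.0000e-02 1.6529e+02] turn -0.001 shift [-0.02 -0.05  0.15] F [-0.1 -0.1  5.2] w 0.0601
```

```bash
python3 -m inch '-1 0 0 0 0 0 0; -1 0 0 -0.5 0 0 0; -1 0 0 -0.8 0 0 0; -1 0 0 -0.8 0 0 0; -1 0 0 -0.8 0 0 0; -1 0 0 -0.8 0 0 0; -1 0 0 -0.8 0 0 0; -1 0 0 0 0 0 0' 25; python3 w.py .6187 .1686 .19 183.6
python3 - <<'E'
from h import *
A,Bc=both();stands(A,Bc,[(.614,.167)])
E
```

```text
time_s: 4.4
ee_pos: [0.5221, 0.307, 0.1932]
eef_rot: [3.139, 0.003, 2.885]
force: [-0.3, 0.1, -1.2]
grip_width: 0.0594
grip_force: 25.0
t 4.4 pos [0.5221 0.307  0.1932] rpy [1.7987e+02 1.5000e-01 1.6529e+02] turn -1.831 shift [-2.93 -4.81  0.11] F [-0.3  0.1 -1.2] w 0.0594
stand t 1000 [0.6199 0.1702 6.3396] 4.92
stand s 1643 [0.6204 0.1685 0.0616] 1.06
stand ts 2643 [0.6203 0.1688 0.0602] 2.54
```

```bash
python3 -m inch '-1 0 0 0 0 0 -0.9; -1 0 0 0 0 0 -0.91; -1 -0.5 -0.8 0 0 0 0; -1 -0.5 -0.8 0 0 0 0; -1 -0.5 -0.8 0 0 0 0; -1 -0.5 -0.8 0 0 0 0; -1 -0.5 -0.8 0 0 0 0; -1 -0.43 -0.81 0.1 0 0 0; -1 0 0 0 0 0 0'; python3 w.py .6187 .1686 .19 183.6
cat > hb.py <<'E'
# pose of the board in hand, from the scene depth
from h import *
import sys
o=ctrl.get_obs();t=o["ee_pos"];c=cloud(camera("scene"))
p=near(c,t[:2],.05,t[2]-.04,t[2]-.004)
w=o["eef_rot"][2];d=p-t;a=np.cos(w)*d[:,0]+np.sin(w)*d[:,1];b=np.sin(w)*d[:,0]-np.cos(w)*d[:,1]
k=np.abs(a-np.median(a))<.01;a,b,z=a[k],b[k],d[k,2]
C=np.linalg.lstsq(np.c_[np.ones(k.sum()),b,z],a,rcond=None)[0]
print("n",k.sum(),"face at tool x",(np.median(a)*1e3).round(1),"mm; yaw err",np.degrees(C[1]).round(2),"tilt da/dz",C[2].round(3),"b range",np.percentile(b,[1,99]).round(4),"z",z.min().round(4))
E
python3 hb.py
```

```text
time_s: 5.62
ee_pos: [0.6178, 0.1664, 0.1862]
eef_rot: [-3.141, -0.003, -3.085]
force: [0.4, 0.2, -0.3]
grip_width: 0.0595
grip_force: 25.0
t 5.62 pos [0.6178 0.1664 0.1862] rpy [-1.7997e+02 -1.5000e-01 -1.7673e+02] turn -0.033 shift [-0.03  0.07 -0.13] F [ 0.4  0.2 -0.3] w 0.0595
n 468 face at tool x -3.8 mm; yaw err -0.47 tilt da/dz -0.005 b range [-0.0323  0.0273] z -0.04
```

```bash
python3 -m inch '-1 0 0.15 0 0 0 -0.03; -1 0 0 0.6 0 0 0; -1 0 0 0.6 0 0 0; -1 0 0 0.6 0 0 0; -1 0 0 0.6 0 0 0; -1 0 0 0.5 0 0 0; -1 0 0 0 0 0 0'; python3 hb.py; python3 w.py .6187 .171 .0615 183.5;python3 - <<'E'
from h import *
c=camera("scene");cv2.imwrite("pics/s1.png",cv2.resize(c["img"][190:310,350:510],(640,480),interpolation=cv2.INTER_CUBIC))
E
```

```text
time_s: 6.55
ee_pos: [0.617, 0.1723, 0.0996]
eef_rot: [-3.141, -0.002, -3.077]
force: [-0.2, 0.3, 0.0]
grip_width: 0.0599
grip_force: 25.0
n 382 face at tool x -11.5 mm; yaw err -1.53 tilt da/dz 0.012 b range [-0.0318  0.0271] z -0.0399
t 6.6 pos [0.6175 0.1724 0.1008] rpy [-1.8000e+02 -3.0000e-02 -1.7631e+02] turn 0.019 shift [-0.04 -0.05  1.31] F [ 0.6 -0.  -0.7] w 0.0601
```

View pics/s1.png

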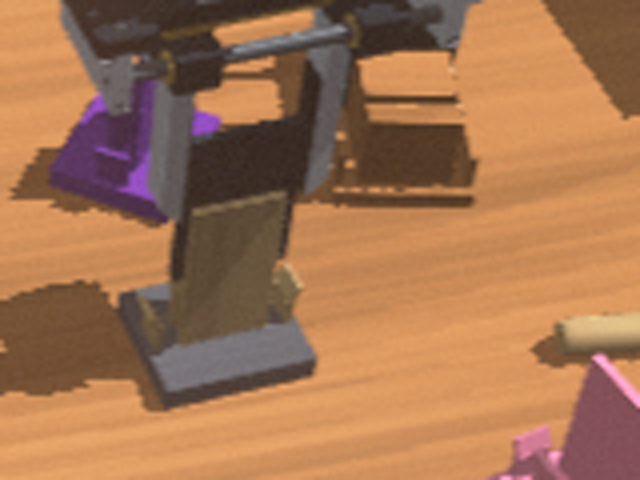

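The board sits just in front of the wooden backplate (top edge at ~(240,200) in the crop) and is centred between the side stops. Continuing down.

```bash
python3 -m inch '-1 0 0 0.3 0 0 0; -1 0 0 0.3 0 0 0; -1 0 0 0.3 0 0 0; -1 0 0 0 0 0 0'; python3 -m inch '-1 0 0 0.2 0 0 0; -1 0 0 0.1 0 0 0; -1 0 0 0.07 0 0 0; -1 0 0 0 0 0 0';python3 -m inch '-1 0 0 0.07 0 0 0; -1 0 0 0 0 0 0'; python3 w.py .6187 .171 .0615 183.5
```

```text
time_s: 7.15
ee_pos: [0.6173, 0.1723, 0.0731]
eef_rot: [-3.141, -0.001, -3.077]
force: [-0.9, -0.0, 0.2]
grip_width: 0.0597
grip_force: 25.0
time_s: 7.65
ee_pos: [0.6175, 0.1724, 0.0629]
eef_rot: [3.142, -0.0, -3.077]
force: [0.3, -0.3, 0.1]
grip_width: 0.0599
grip_force: 25.0
time_s: 7.9
ee_pos: [0.618, 0.1725, 0.0616]
eef_rot: [3.141, 0.001, -3.077]
force: [0.0, -0.2, 4.0]
grip_width: 0.06
grip_force: 25.0
t 7.9 pos [0.618  0.1725 0.0616] rpy [ 1.7999e+02  8.0000e-02 -1.7630e+02] turn 0.02 shift [-0.02 -0.05  0.  ] F [ 0.  -0.2  4. ] w 0.06
```

```bash
python3 -m inch '-1 0 0 0 0 0 0; -1 -0.05 0 0 0 0 0; -1 0 0 0 0 0 0' 10; python3 -m inch '-1 -0.05 0 0 0 0 0; -1 0 0 0 0 0 0'; python3 -m inch '-1 -0.05 0 0 0 0 0; -1 0 0 0 0 0 0'
```

```text
time_s: 8.28
ee_pos: [0.6191, 0.1726, 0.0614]
eef_rot: [3.141, 0.0, -3.077]
force: [-1.8, -0.5, 7.0]
grip_width: 0.0601
grip_force: 10.0
time_s: 8.52
ee_pos: [0.6202, 0.1727, 0.0613]
eef_rot: [-3.142, -0.001, -3.077]
force: [-5.6, -1.3, 7.4]
grip_width: 0.0603
grip_force: 10.0
time_s: 8.78
ee_pos: [0.6214, 0.1727, 0.0613]
eef_rot: [-3.142, -0.001, -3.077]
force: [-7.4, -1.5, 8.6]
grip_width: 0.0595
grip_force: 10.0
```

```bash
python3 -m inch '0.6 0 0 0 0 0 0; 1 0 0 0 0 0 0; 1 0 0 0 0 0 0; 1 0 0 0 0 0 0; 1 0 0 -0.6 0 0 0; 1 0 0 -0.9 0 0 0; 1 0 0 -0.9 0 0 0; 1 0 0 -0.9 0 0 0; 1 0 0 -0.9 0 0 0; 1 0 0 0 0 0 0'; python3 w.py .479 .3165 .19 165.3
cat > chk.py <<'E'
from h import *
A,Bc=both()
S=stands(A,Bc,[(.617,.168),(.608,-.009),(.63,-.176)])
p=A.reshape(-1,3)
for x in S:  # top-edge region: tall points in stand frame
    for nm,C in(("t",A),("s",Bc)):
        q=loc(near(C,x[:2],.06,.03,.115),x);q=q[np.abs(q[:,1])<.05]
        print(nm,"zmax",q[:,2].max().round(4),[(h,len(s),(np.percentile(s[:,0],[3,50,97])*1e3).round(1).tolist(),(np.percentile(s[:,1],[1,99])*1e3).round(1).tolist()) for h in(60,90,100) for s in[q[np.abs(q[:,2]*1e3-h)<8]] if len(s)])
E
python3 chk.py
```

```text
time_s: 10.02
ee_pos: [0.6229, 0.1729, 0.1902]
eef_rot: [3.141, 0.005, -3.077]
force: [-0.2, -0.0, -0.8]
grip_width: 0.0941
grip_force: 0.0
t 10.03 pos [0.6229 0.1729 0.1902] rpy [ 179.96    0.28 -176.31] turn 1.839 shift [5.85 3.41 0.01] F [-0.2 -0.  -0.8] w 0.0941
stand t 19 [0.6167 0.1346 0.4432] 4.36
stand s 1896 [0.6194 0.168  6.3241] 2.98
stand ts 1915 [0.6194 0.1678 0.0409] 3.15
stand t 976 [ 0.6088 -0.0095  6.5202] 4.24
stand s 1685 [ 0.6091 -0.0102  6.5135] 1.1
stand ts 2661 [ 0.609  -0.01    0.2316] 2.25
stand t 986 [ 0.6301 -0.1746 -0.1976] 4.88
stand s 1835 [ 0.6301 -0.1769  6.0761] 0.97
stand ts 2821 [ 0.6301 -0.1764  6.0793] 2.36Traceback (most recent call last):
  File "chk.py", line 8, in <module>
    print(nm,"zmax",q[:,2].max().round(4),[(h,len(s),(np.percentile(s[:,0],[3,50,97])*1e3).round(1).tolist(),(np.percentile(s[:,1],[1,99])*1e3).round(1).tolist()) for h in(60,90,100) for s in[q[np.abs(q[:,2]*1e3-h)<8]] if len(s)])
                    ~~~~~~~~~~^^
    return umr_maximum(a, axis, None, out, keepdims, initial, where)
ValueError: zero-size array to reduction operation maximum which has no identity
```

```bash
python3 -m inch '1 0 0 0 0 0 0.92; 1 0 0 0 0 0 0.92; 1 0.97 0.57 0 0 0 0; 1 0.97 0.57 0 0 0 0; 1 0.97 0.57 0 0 0 0; 1 0.97 0.57 0 0 0 0; 1 0.97 0.57 0 0 0 0; 1 0.97 0.57 0 0 0 0; 1 0 0 0 0 0 0'; python3 w.py .4785 .3165 .0545 165.3; sed -i 's/^    for nm,C/    for nm,C/; s/q=q\[np.abs(q\[:,1\])<.05\]/q=q[np.abs(q[:,1])<.05]\n        if len(q)<20: continue/' chk.py; python3 chk.py; python3 - <<'E'
from h import *
c=camera("scene");cv2.imwrite("pics/s2.png",cv2.resize(c["img"][190:310,350:510],(640,480),interpolation=cv2.INTER_CUBIC))
E
```

```text
time_s: 11.25
ee_pos: [0.4777, 0.3173, 0.186]
eef_rot: [-3.141, -0.001, 2.887]
force: [-0.7, -0.3, -0.6]
grip_width: 0.0944
grip_force: 0.0
t 11.25 pos [0.4777 0.3173 0.186 ] rpy [-1.7994e+02 -7.0000e-02  1.6543e+02] turn 0.013 shift [-0.03 -0.02  4.38] F [-0.7 -0.3 -0.6] w 0.0944
stand t 992 [0.622  0.1693 3.1894] 5.8
stand s 1907 [0.6194 0.1683 6.3266] 3.01
stand ts 2899 [0.619  0.1684 0.04  ] 4.41
stand t 1008 [ 0.6083 -0.0079  0.2464] 4.93
stand s 1667 [ 0.609  -0.0101  6.5137] 1.04
stand ts 2675 [ 0.6089 -0.0098  0.2322] 2.52
stand t 998 [ 0.6299 -0.1755  6.0872] 4.97
stand s 1824 [ 0.6345 -0.1777 -0.1972] 1.34
stand ts 2822 [ 0.6301 -0.1765 -0.1993] 2.43
t zmax 0.1108 [(60, 34, [-11.0, -4.7, -3.2], [-24.6, 31.1]), (90, 59, [-8.6, 4.6, 6.8], [-24.2, 30.3]), (100, 121, [-8.8, -3.7, 9.1], [-26.1, 32.8])]
s zmax 0.1094 [(60, 165, [-1.8, 9.9, 12.0], [-27.6, 31.1]), (90, 189, [-4.6, 9.6, 11.9], [-28.3, 31.6]), (100, 340, [-7.9, -1.1, 11.8], [-28.0, 31.2])]
t zmax 0.1095 [(60, 36, [-12.6, 4.1, 5.5], [-20.9, 22.2]), (90, 27, [3.3, 4.3, 4.9], [-18.6, 23.0]), (100, 57, [3.7, 4.9, 9.0], [-21.4, 23.7])]
s zmax 0.1091 [(60, 136, [6.5, 8.7, 10.7], [-23.6, 20.9]), (90, 138, [6.6, 8.9, 11.1], [-23.5, 21.5]), (100, 174, [3.9, 8.6, 11.2], [-23.3, 21.4])]
t zmax 0.1109 [(60, 45, [-12.8, 3.7, 5.1], [-20.7, 23.8]), (90, 31, [2.8, 3.7, 5.2], [-20.2, 23.2]), (100, 69, [2.3, 4.5, 9.0], [-20.5, 23.7])]
s zmax 0.109 [(60, 150, [6.9, 9.1, 11.0], [-22.6, 22.6]), (90, 159, [6.7, 9.1, 11.0], [-22.7, 22.6]), (100, 186, [4.4, 8.5, 10.6], [-22.8, 22.4])]
```

View pics/s2.png

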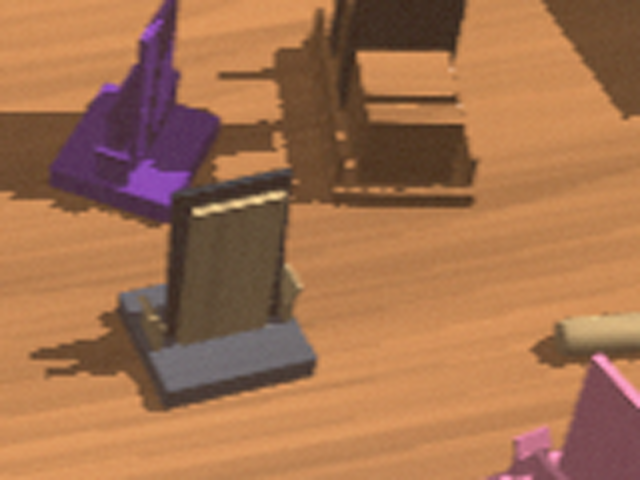

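Board 1 is home in stand 1, but its top leans a few mm forward; I'll square it up before clipping. Moving to the next board.

```bash
python3 -m inch '1 -0.03 -0.02 0.88 0 0 0; 1 0 0 0.88 0 0 0; 1 0 0 0.88 0 0 0; 1 0 0 0.88 0 0 0; 1 0 0 0.84 0 0 0; 1 0 0 0 0 0 0; -1 0 0 0 0 0 0; -1 0 0 0 0 0 0; -1 0 0 0 0 0 0; -1 0 0 0 0 0 0' 15; python3 -m inch '-1 0 0 0 0 0 0; -1 0 0 -0.5 0 0 0; -1 0 0 -0.8 0 0 0; -1 0 0 -0.8 0 0 0; -1 0 0 -0.8 0 0 0; -1 0 0 -0.8 0 0 0; -1 0 0 -0.85 0 0 0; -1 0 0 0 0 0 0' 25; python3 w.py .6075 -.0085 .19 193.2
```

```text
time_s: 12.65
ee_pos: [0.4802, 0.316, 0.0567]
eef_rot: [3.14, 0.001, 2.885]
force: [-0.6, 2.0, 0.1]
grip_width: 0.0595
grip_force: 15.0
time_s: 13.65
ee_pos: [0.4803, 0.3156, 0.1938]
eef_rot: [3.14, 0.002, 2.885]
force: [0.4, -0.1, -0.9]
grip_width: 0.0598
grip_force: 25.0
t 13.65 pos [0.4803 0.3156 0.1938] rpy [1.7992e+02 1.1000e-01 1.6529e+02] turn -2.791 shift [ -1.66 -11.48   0.13] F [ 0.4 -0.1 -0.9] w 0.0598
```

```bash
python3 -m inch '-1 0 0 0 0 0 -0.93; -1 0 0 0 0 0 -0.93; -1 0 0 0 0 0 -0.93; -1 -0.14 -0.957 0 0 0 0; -1 -0.14 -0.957 0 0 0 0; -1 -0.14 -0.957 0 0 0 0; -1 -0.14 -0.957 0 0 0 0; -1 -0.14 -0.957 0 0 0 0; -1 -0.14 -0.957 0 0 0 0'; python3 -m inch '-1 -0.14 -0.957 0 0 0 0; -1 -0.14 -0.957 0 0 0 0; -1 -0.14 -0.957 0 0 0 0; -1 -0.14 -0.957 0 0 0 0; -1 -0.14 -0.957 0 0 0 0; -1 -0.14 -0.957 0 0 0 0; -1 0 0 0 0 0 0;  -1 0 0 0 0 0 0'; python3 hb.py; python3 w.py .6075 -.0085 .0615 193.2; python3 chk.py | grep stand
```

```text
time_s: 14.78
ee_pos: [0.5435, 0.1524, 0.1908]
eef_rot: [-3.141, -0.002, -2.911]
force: [0.6, -0.2, -0.9]
grip_width: 0.0598
grip_force: 25.0
time_s: 15.78
ee_pos: [0.6071, -0.008, 0.1915]
eef_rot: [3.141, -0.002, -2.911]
force: [-0.6, 0.0, -1.6]
grip_width: 0.0594
grip_force: 25.0
n 474 face at tool x -0.8 mm; yaw err -0.36 tilt da/dz -0.01 b range [-0.0316  0.0266] z -0.04
t 15.82 pos [ 0.6072 -0.0077  0.1918] rpy [ 1.7998e+02 -6.0000e-02 -1.6677e+02] turn 0.003 shift [-0.01 -0.03  4.34] F [ 0.3 -0.1 -0.5] w 0.06
stand t 983 [0.6224 0.1707 3.2192] 5.62
stand s 1907 [0.6195 0.168  0.0427] 2.99
stand ts 2890 [0.6191 0.1684 0.049 ] 4.38
  return _methods._mean(a, axis=axis, dtype=dtype,
  ret = um.true_divide(
Traceback (most recent call last):
  File "chk.py", line 3, in <module>
    S=stands(A,Bc,[(.617,.168),(.608,-.009),(.63,-.176)])
  File "h.py", line 35, in stands
    x,e=fit(p,STAND,yaws);print("stand",nm,len(p),x.round(4),round(e,2))
        ~~~^^^^^^^^^^^^^^
  File "h.py", line 24, in fit
    r=least_squares(lambda x:ud(loc(p,x),boxes),x0,loss="soft_l1",f_scale=.002,x_scale=[.01,.01,.1])
ValueError: Initial guess is outside of provided bounds
```

```bash
python3 -m inch '-1 -0.04 0 0.6 0 0 0; -1 0 0 0.6 0 0 0; -1 0 0 0.6 0 0 0; -1 0 0 0.6 0 0 0; -1 0 0 0.6 0 0 0; -1 0 0 0 0 0 0'; python3 hb.py; python3 -m inch '-1 0 0 0.4 0 0 0; -1 0 0 0.4 0 0 0; -1 0 0 0.4 0 0 0; -1 0 0 0 0 0 0; -1 0 0 0 0 0 0'; python3 w.py .6075 -.0085 .0645 193.2
```

```text
time_s: 16.68
ee_pos: [0.6081, -0.0082, 0.1008]
eef_rot: [3.141, -0.003, -2.911]
force: [0.1, 0.9, -0.6]
grip_width: 0.06
grip_force: 25.0
n 388 face at tool x -9.1 mm; yaw err -1.84 tilt da/dz -0.007 b range [-0.0316  0.0278] z -0.04
time_s: 17.35
ee_pos: [0.6088, -0.0082, 0.0667]
eef_rot: [-3.142, -0.0, -2.911]
force: [1.1, 0.1, -1.1]
grip_width: 0.0597
grip_force: 25.0
t 17.35 pos [ 0.6088 -0.0082  0.0667] rpy [-180.     -0.   -166.81] turn -0.001 shift [0.04 0.   0.07] F [ 1.1  0.1 -1.1] w 0.0597
```

```bash
python3 -m inch '-1 0 0 0.07 0 0 0; -1 -0.05 0 0 0 0 0; -1 0 0 0 0 0 0; -1 0 0 0 0 0 0'; python3 -m inch '-1 -0.03 0 0 0 0 0; -1 0 0 0 0 0 0; -1 0 0 0 0 0 0';python3 -m inch '-1 -0.03 0 0 0 0 0; -1 0 0 0 0 0 0; -1 0 0 0 0 0 0'; python3 w.py .6075 -.0085 .0615 193.2
```

```text
time_s: 17.85
ee_pos: [0.6103, -0.0078, 0.0645]
eef_rot: [-3.142, 0.0, -2.911]
force: [1.0, -0.3, -1.5]
grip_width: 0.0596
grip_force: 25.0
time_s: 18.23
ee_pos: [0.6111, -0.0076, 0.0644]
eef_rot: [-3.142, -0.0, -2.911]
force: [-0.1, 0.0, -1.7]
grip_width: 0.0596
grip_force: 25.0
time_s: 18.6
ee_pos: [0.6116, -0.0075, 0.0644]
eef_rot: [3.141, -0.001, -2.911]
force: [-4.6, -0.8, 2.2]
grip_width: 0.0601
grip_force: 25.0
t 18.6 pos [ 0.6116 -0.0075  0.0644] rpy [ 1.7999e+02 -5.0000e-02 -1.6680e+02] turn -0.0 shift [ 0.14 -0.    0.1 ] F [-4.6 -0.8  2.2] w 0.0601
```

```bash
python3 -m inch '-1 0.02 0 0.06 0 0 0; -1 0 0 0.04 0 0 0; -1 0 0 0.03 0 0 0; -1 0 0 0 0 0 0; -1 0 0 0 0 0 0'; python3 -m inch '-1 0 0 0 0 0 0; -0.2 0 0 0 0 0 0; 0.4 0 0 0 0 0 0; 1 0 0 0 0 0 0; 1 0 0 0 0 0 0; 1 0 0 0 0 0 0; 1 0 0 -0.3 0 0 0; 1 0 0 -0.6 0 0 0; 1 0 0 -0.9 0 0 0; 1 0 0 -0.9 0 0 0' 5;python3 -m inch '1 0 0 -0.9 0 0 0; 1 0 0 -0.9 0 0 0; 1 0 0 0 0 0 0'; python3 w.py .436 .3265 .19 165.3
```

```text
time_s: 19.23
ee_pos: [0.6115, -0.0075, 0.0616]
eef_rot: [-3.141, 0.001, -2.911]
force: [-7.4, 0.3, 11.6]
grip_width: 0.0598
grip_force: 25.0
time_s: 20.48
ee_pos: [0.6116, -0.0076, 0.1439]
eef_rot: [-3.141, 0.001, -2.911]
force: [0.5, 0.1, -0.4]
grip_width: 0.0941
grip_force: 0.0
time_s: 20.85
ee_pos: [0.6122, -0.0076, 0.1988]
eef_rot: [-3.14, 0.005, -2.911]
force: [-0.4, 0.4, -0.9]
grip_width: 0.094
grip_force: 0.0
t 20.85 pos [ 0.6122 -0.0076  0.1988] rpy [-179.92    0.27 -166.8 ] turn 2.79 shift [8.51 9.28 0.29] F [-0.4  0.4 -0.9] w 0.094
```

```bash
python3 -m inch '1 0 0 0 0 0 0.93; 1 0 0 0 0 0 0.93; 1 0 0 0 0 0 0.93; 1 0.851 0.928 0 0 0 0; 1 0.851 0.928 0 0 0 0; 1 0.851 0.928 0 0 0 0; 1 0.851 0.928 0 0 0 0; 1 0.851 0.928 0 0 0 0; 1 0.851 0.928 0 0 0 0; 1 0.851 0.928 0 0 0 0'; python3 -m inch '1 0.851 0.928 0 0 0 0; 1 0.851 0.928 0 0 0 0; 1 0.851 0.928 0 0 0 0; 1 0 0 0 0 0 0; 1 0 0 0 0 0 0'; python3 chk.py; python3 w.py .436 .3265 .0545 165.3
```

```text
time_s: 22.1
ee_pos: [0.4871, 0.2272, 0.1951]
eef_rot: [-3.141, -0.001, 2.885]
force: [0.8, 0.4, 0.1]
grip_width: 0.0938
grip_force: 0.0
time_s: 22.72
ee_pos: [0.4352, 0.326, 0.1952]
eef_rot: [-3.141, -0.0, 2.885]
force: [0.8, -0.7, -0.3]
grip_width: 0.0939
grip_force: 0.0
stand t 984 [0.622  0.1705 3.2259] 5.43
stand s 1910 [0.6195 0.1681 6.3236] 3.02
stand ts 2894 [0.6191 0.1683 6.3279] 4.29
stand t 988 [ 0.6042 -0.009   0.2237] 4.82
stand s 1845 [ 0.609  -0.011   0.2264] 1.52
stand ts 2833 [ 0.6083 -0.0104  0.2331] 2.99
stand t 973 [ 0.6233 -0.2068 -0.2236] 6.76
stand s 1756 [ 0.6267 -0.2145  6.0707] 0.9
stand ts 2729 [ 0.6269 -0.2125  6.0759] 3.08
t zmax 0.1118 [(60, 31, [-11.2, -4.2, 6.6], [-22.2, 30.8]), (90, 56, [-8.2, 4.5, 6.5], [-26.1, 27.1]), (100, 117, [-8.9, -4.1, 10.1], [-25.9, 32.5])]
s zmax 0.1094 [(60, 165, [-1.8, 9.5, 11.9], [-28.1, 31.3]), (90, 192, [-5.1, 9.6, 12.1], [-27.9, 31.2]), (100, 342, [-8.0, -1.1, 11.9], [-27.9, 31.1])]
t zmax 0.1144 [(60, 38, [-11.1, 0.1, 0.6], [-26.0, 31.6]), (90, 39, [-0.8, -0.1, 1.1], [-27.7, 31.6]), (100, 119, [-0.7, 2.7, 9.4], [-26.8, 31.0])]
s zmax 0.1086 [(60, 164, [3.0, 9.1, 11.3], [-30.0, 28.3]), (90, 172, [2.7, 9.1, 11.4], [-30.1, 28.4]), (100, 260, [-0.0, 7.9, 11.3], [-29.7, 28.7])]
t zmax 0.1137 [(60, 42, [-11.6, 3.8, 5.7], [-23.1, 22.5]), (90, 42, [2.5, 4.2, 7.3], [-23.2, 22.5]), (100, 57, [2.7, 4.5, 8.1], [-23.6, 22.1])]
s zmax 0.1082 [(60, 149, [6.7, 8.9, 11.0], [-24.2, 21.1]), (90, 160, [6.3, 9.0, 11.5], [-24.7, 21.0]), (100, 191, [4.0, 8.5, 11.0], [-24.5, 21.1])]
t 22.82 pos [0.4355 0.3257 0.1954] rpy [-1.7998e+02 -1.0000e-02  1.6523e+02] turn -0.007 shift [-0.01  0.03  4.7 ] F [ 0.8 -0.1 -0. ] w 0.0938
```

Board 2 sits flush. Stand 3 has been knocked to about (0.627,-0.213), so I'll re-measure it after picking up the last board.

```bash
python3 -m inch '1 0 0.03 0.94 0 0 0; 1 0 0 0.94 0 0 0; 1 0 0 0.94 0 0 0; 1 0 0 0.94 0 0 0; 1 0 0 0.9 0 0 0; 1 0 0 0 0 0 0; -1 0 0 0 0 0 0; -1 0 0 0 0 0 0; -1 0 0 0 0 0 0; -1 0 0 0 0 0 0' 15; python3 -m inch '-1 0 0 0 0 0 0; -1 0 0 -0.5 0 0 0; -1 0 0 -0.8 0 0 0; -1 0 0 -0.8 0 0 0; -1 0 0 -0.8 0 0 0; -1 0 0 -0.8 0 0 0; -1 0 0 -0.9 0 0 0; -1 0 0 0 0 0 0' 25; python3 - <<'E'
from h import *
A,Bc=both();stands(A,Bc,[(.627,-.213)])
E
python3 w.py .6257 -.212 .19 168.1
```

```text
time_s: 24.08
ee_pos: [0.4356, 0.3278, 0.0563]
eef_rot: [3.14, 0.001, 2.885]
force: [-0.3, 0.4, 0.3]
grip_width: 0.0598
grip_force: 15.0
time_s: 25.08
ee_pos: [0.4358, 0.3276, 0.1952]
eef_rot: [3.14, 0.002, 2.885]
force: [-0.2, 0.1, -1.4]
grip_width: 0.0595
grip_force: 25.0
stand t 1030 [ 0.6266 -0.2129 -0.2078] 4.95
stand s 1863 [ 0.6267 -0.2145  6.0731] 0.97
stand ts 2893 [ 0.6267 -0.2139 -0.2088] 2.41
t 25.18 pos [0.4351 0.3271 0.1928] rpy [-1.7994e+02 -4.0000e-02  1.6529e+02] turn -0.281 shift [ -9.92 -16.27   0.09] F [ 0.4  0.9 -0.5] w 0.0596
```

```bash
python3 -m inch '-1 0 0 0 0 0 -0.28; -1 -0.584 -0.957 0 0 0 0; -1 -0.584 -0.957 0 0 0 0; -1 -0.584 -0.957 0 0 0 0; -1 -0.584 -0.957 0 0 0 0; -1 -0.584 -0.957 0 0 0 0; -1 -0.584 -0.957 0 0 0 0; -1 -0.584 -0.957 0 0 0 0; -1 -0.584 -0.957 0 0 0 0'; python3 -m inch '-1 -0.584 -0.957 0 0 0 0; -1 -0.584 -0.957 0 0 0 0; -1 -0.584 -0.957 0 0 0 0; -1 -0.584 -0.957 0 0 0 0; -1 -0.584 -0.957 0 0 0 0; -1 -0.584 -0.957 0 0 0 0; -1 -0.584 -0.957 0 0 0 0; -1 -0.584 -0.957 0 0 0 0; -1 -0.584 -0.957 0 0 0 0; -1 0 0 0 0 0 0'; python3 -m inch '-1 0 0 0 0 0 0'; python3 hb.py; python3 w.py .6257 -.212 .0645 168.1; python3 - <<'E'
from h import *
stands(np.full((1,3),-1.)+0*np.ones((1,3)),cloud(camera("scene")),[]) ; c=cloud(camera("scene"))
p=near(c,(.627,-.2145),.075,.006,.1);print(fit(p,STAND,[-.209]))
E
```

```text
time_s: 26.3
ee_pos: [0.5249, 0.0726, 0.1922]
eef_rot: [-3.141, -0.002, 2.934]
force: [1.4, -0.1, -0.7]
grip_width: 0.0597
grip_force: 25.0
time_s: 27.55
ee_pos: [0.6256, -0.2133, 0.1912]
eef_rot: [3.141, -0.003, 2.932]
force: [-0.2, 0.6, -0.5]
grip_width: 0.0595
grip_force: 25.0
time_s: 27.68
ee_pos: [0.6257, -0.2111, 0.1925]
eef_rot: [3.141, -0.002, 2.934]
force: [-0.4, 0.2, -0.9]
grip_width: 0.0596
grip_force: 25.0
n 555 face at tool x -2.7 mm; yaw err -0.01 tilt da/dz -0.007 b range [-0.0307  0.0283] z -0.04
t 27.73 pos [ 0.6258 -0.2108  0.1929] rpy [ 1.7998e+02 -8.0000e-02  1.6813e+02] turn 0.003 shift [-0.   -0.04  4.28] F [-0.6  0.3 -1.3] w 0.0599
(array([ 0.63110506, -0.21531688, -0.18621824]), np.float64(1.3896758409283256))
```

```bash
python3 -m inch '-1 0 -0.06 0.6 0 0 0; -1 0 0 0.6 0 0 0; -1 0 0 0.6 0 0 0; -1 0 0 0.6 0 0 0; -1 0 0 0.6 0 0 0; -1 0 0 0 0 0 0'; python3 -m inch '-1 0 0 0.4 0 0 0; -1 0 0 0.4 0 0 0; -1 0 0 0.4 0 0 0; -1 0 0 0 0 0 0; -1 0 0 0 0 0 0'; python3 w.py .6257 -.2128 .0645 168.1;python3 - <<'E'
from h import *
c=camera("scene");cv2.imwrite("pics/s3.png",cv2.resize(c["img"][230:350,160:320],(640,480),interpolation=cv2.INTER_CUBIC))
E
```

```text
time_s: 28.58
ee_pos: [0.6251, -0.2131, 0.1019]
eef_rot: [3.141, -0.003, 2.934]
force: [-0.4, -0.0, 0.1]
grip_width: 0.0598
grip_force: 25.0
time_s: 29.2
ee_pos: [0.6259, -0.2135, 0.0681]
eef_rot: [-3.142, 0.0, 2.934]
force: [0.6, -0.1, -0.9]
grip_width: 0.0596
grip_force: 25.0
t 29.2 pos [ 0.6259 -0.2135  0.0681] rpy [-1.800e+02  2.000e-02  1.681e+02] turn -0.0 shift [0.01 0.02 0.12] F [ 0.6 -0.1 -0.9] w 0.0596
```

View pics/s3.png

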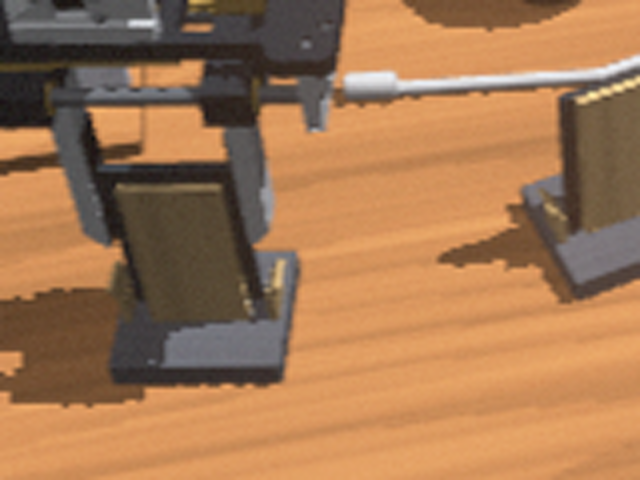

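The board is between the side stops and in front of the backplate (crop (180,250)). I'll push it gently to the backplate, then set it down.

```bash
python3 -m inch '-1 0 0 0.12 0 0 0; -1 -0.05 0 0 0 0 0; -1 0 0 0 0 0 0; -1 0 0 0 0 0 0'; python3 -m inch '-1 -0.03 0 0 0 0 0; -1 0 0 0 0 0 0; -1 0 0 0 0 0 0';python3 -m inch '-1 -0.02 0 0 0 0 0; -1 0 0 0 0 0 0; -1 0 0 0 0 0 0'; python3 w.py .6257 -.2128 .0615 168.1
```

```text
time_s: 29.75
ee_pos: [0.6272, -0.2137, 0.0642]
eef_rot: [-3.142, 0.0, 2.934]
force: [0.8, 1.0, 0.4]
grip_width: 0.06
grip_force: 25.0
time_s: 30.12
ee_pos: [0.628, -0.2139, 0.0642]
eef_rot: [3.142, -0.0, 2.934]
force: [-3.2, 0.9, -0.1]
grip_width: 0.0595
grip_force: 25.0
time_s: 30.5
ee_pos: [0.6283, -0.2139, 0.0642]
eef_rot: [3.142, -0.001, 2.934]
force: [-4.2, 0.9, 3.5]
grip_width: 0.0601
grip_force: 25.0
t 30.5 pos [ 0.6283 -0.2139  0.0642] rpy [ 1.800e+02 -6.000e-02  1.681e+02] turn -0.0 shift [0.09 0.02 0.09] F [-4.2  0.9  3.5] w 0.0601
```

```bash
python3 -m inch '-1 0.02 0 0.06 0 0 0; -1 0 0 0.04 0 0 0; -1 0 0 0.02 0 0 0; -1 0 0 0 0 0 0; -1 0 0 0 0 0 0'; python3 -m inch '-1 0 0 0 0 0 0; -0.2 0 0 0 0 0 0; 0.4 0 0 0 0 0 0; 1 0 0 0 0 0 0; 1 0 0 0 0 0 0; 1 0 0 0 0 0 0; 1 0 0 -0.3 0 0 0; 1 0 0 -0.6 0 0 0; 1 0 0 -0.9 0 0 0; 1 0 0 -0.9 0 0 0' 5;python3 -m inch '1 0 0 -0.9 0 0 0; 1 0 0 -0.9 0 0 0; 1 0 0 0 0 0 0'; python3 w.py .575 .166 .2 183.6
```

```text
time_s: 31.12
ee_pos: [0.6281, -0.2139, 0.0613]
eef_rot: [-3.142, 0.0, 2.934]
force: [-7.4, 2.3, 8.2]
grip_width: 0.0598
grip_force: 25.0
time_s: 32.38
ee_pos: [0.6283, -0.2139, 0.144]
eef_rot: [-3.141, 0.001, 2.934]
force: [-0.6, -0.3, 0.5]
grip_width: 0.0939
grip_force: 0.0
time_s: 32.75
ee_pos: [0.6289, -0.2142, 0.199]
eef_rot: [-3.141, 0.005, 2.934]
force: [-0.1, 0.1, -1.3]
grip_width: 0.0941
grip_force: 0.0
t 32.75 pos [ 0.6289 -0.2142  0.199 ] rpy [-179.95    0.29  168.1 ] turn -1.55 shift [ 1.   12.76 -0.03] F [-0.1  0.1 -1.3] w 0.0941
```

```bash
python3 -m inch '-1 0 0 0 0 0 -0.8; -1 0 0 0 0 0 -0.75; -1 0.08 0.98 0 0 0 0; -1 0.08 0.98 0 0 0 0; -1 0.08 0.98 0 0 0 0; -1 0.08 0.98 0 0 0 0; -1 0.08 0.98 0 0 0 0; -1 0.08 0.98 0 0 0 0; -1 0.08 0.98 0 0 0 0; -1 0.08 0.98 0 0 0 0' 20;  python3 -m inch '-1 0.08 0.98 0 0 0 0; -1 0.08 0.98 0 0 0 0; -1 0.08 0.98 0 0 0 0; -1 0.08 0.98 0 0 0 0; -1 0.08 0.98 0 0 0 0; -1 0 0 0 0 0 0'; python3 w.py .575 .166 .085 183.6; python3 - <<'E'
from h import *
a=camera("top");np.savez("top1.npz",**a);A=cloud(a)
for c,yw in(((.617,.168),.06),((.608,-.009),.23),((.627,-.214),-.209)):
    q=loc(near(A,c,.07,.03,.12),(*c,yw));print([(h,(np.percentile(s[:,0],[5,50,95])*1e3).round(1).tolist()) for h in(60,75,90,105) for s in[q[np.abs(q[:,2]*1e3-h)<6]] if len(s)])
c=camera("scene");cv2.imwrite("pics/s4.png",cv2.resize(c["img"][190:340,190:450],(780,450),interpolation=cv2.INTER_CUBIC))
E
```

```text
time_s: 34.0
ee_pos: [0.5937, 0.0206, 0.195]
eef_rot: [3.142, -0.001, -3.079]
force: [0.5, 0.4, 0.4]
grip_width: 0.0005
grip_force: 0.0
time_s: 34.75
ee_pos: [0.5724, 0.167, 0.1951]
eef_rot: [-3.142, -0.001, -3.077]
force: [-0.4, -0.5, -0.3]
grip_width: 0.0001
grip_force: 0.0
t 34.75 pos [0.5724 0.167  0.1951] rpy [-1.8000e+02 -4.0000e-02 -1.7627e+02] turn 0.013 shift [-0.09 -0.04  3.67] F [-0.4 -0.5 -0.3] w 0.0001
[]
[(60, [-1.4, -0.1, 0.8]), (75, [-0.6, 0.1, 0.8]), (90, [-0.9, -0.0, 1.0]), (105, [-0.4, 3.8, 9.1])]
[(60, [-11.3, -1.3, 0.0]), (75, [-3.1, -1.4, -0.5]), (90, [-2.2, -1.2, -0.2]), (105, [-1.9, 1.7, 7.9])]
```

View pics/s4.png

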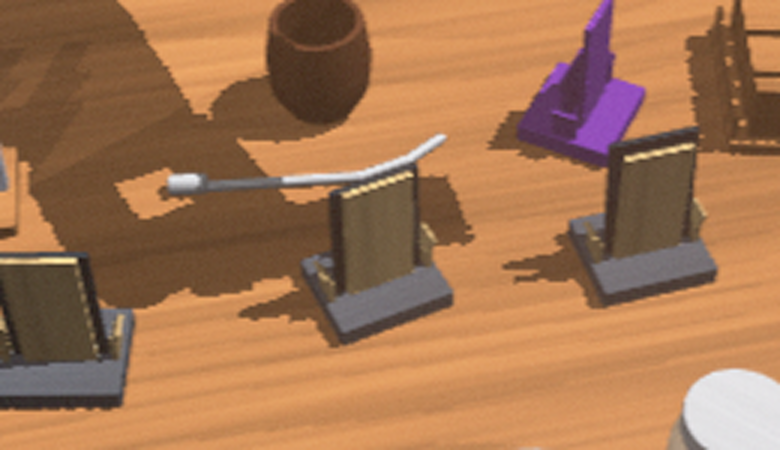

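Boards 2 (380,230) and 3 (45,305) stand flush, while board 1 (655,195) leans forward. I'll push its top back with the shut fingers.

```bash
python3 -m inch '-1 0 0.05 0.85 0 0 0; -1 0 0 0.85 0 0 0; -1 0 0 0.85 0 0 0; -1 0 0 0.85 0 0 0; -1 0 0 0 0 0 0; -1 -0.5 0 0 0 0 0; -1 -0.3 0 0 0 0 0; -1 -0.1 0 0 0 0 0; -1 0 0 0 0 0 0'; for i in 1; do python3 -m inch '-1 -0.1 0 0 0 0 0; -1 0 0 0 0 0 0'; python3 -m inch '-1 -0.1 0 0 0 0 0; -1 0 0 0 0 0 0'; done
```

```text
time_s: 35.98
ee_pos: [0.5998, 0.1687, 0.0937]
eef_rot: [3.142, 0.0, -3.079]
force: [-0.3, -0.6, -0.1]
grip_width: 0.0006
grip_force: 0.0
time_s: 36.22
ee_pos: [0.6029, 0.169, 0.0936]
eef_rot: [3.142, 0.0, -3.079]
force: [0.5, 0.6, 1.0]
grip_width: 0.0003
grip_force: 0.0
time_s: 36.48
ee_pos: [0.606, 0.1692, 0.0935]
eef_rot: [3.142, 0.0, -3.079]
force: [-0.6, -0.1, -0.0]
grip_width: 0.0008
grip_force: 0.0
```

```bash
python3 -m inch '-1 -0.1 0 0 0 0 0; -1 0 0 0 0 0 0'; python3 -m inch '-1 -0.06 0 0 0 0 0; -1 0 0 0 0 0 0'; python3 -m inch '-1 -0.05 0 0 0 0 0; -1 0 0 0 0 0 0'
```

```text
time_s: 36.72
ee_pos: [0.609, 0.1693, 0.0935]
eef_rot: [-3.142, 0.0, -3.079]
force: [0.2, 0.6, -0.9]
grip_width: 0.0005
grip_force: 0.0
time_s: 36.98
ee_pos: [0.6104, 0.1695, 0.0935]
eef_rot: [-3.142, -0.001, -3.079]
force: [-3.3, 0.7, 1.8]
grip_width: 0.0004
grip_force: 1.8
time_s: 37.22
ee_pos: [0.6121, 0.1696, 0.0937]
eef_rot: [3.142, -0.0, -3.079]
force: [-3.9, -0.6, 4.0]
grip_width: 0.0003
grip_force: 2.2
```

```bash
python3 -m inch '-1 0.05 0 0 0 0 0; -1 0.15 0 0 0 0 0; -1 0.4 0 0 0 0 0; -1 0.4 0 0 0 0 0; 1 0 0 -0.9 0 0 0; 1 0 0 -0.9 0 0 0; 1 0 0 -0.9 0 0 0; 1 0 0 -0.9 0 0 0; 1 0 0 -0.6 0 0 0' 30; python3 w.py .467 -.273 .2 87.3
```

```text
time_s: 38.35
ee_pos: [0.5824, 0.1677, 0.2209]
eef_rot: [3.141, 0.002, -3.079]
force: [-0.3, 0.5, -0.2]
grip_width: 0.0468
grip_force: 0.0
t 38.35 pos [0.5824 0.1677 0.2209] rpy [ 1.7999e+02  1.0000e-01 -1.7640e+02] turn 9.63 shift [-14.86  -3.15   0.7 ] F [-0.3  0.5 -0.2] w 0.0468
```

```bash
python3 -m inch '1 0 0 0 0 0 0.963; 1 0 0 0 0 0 0.963; 1 0 0 0 0 0 0.963; 1 0 0 0 0 0 0.963; 1 0 0 0 0 0 0.963; 1 0 0 0 0 0 0.963; 1 0 0 0 0 0 0.963; 1 0 0 0 0 0 0.963; 1 0 0 0 0 0 0.963; 1 0 0 0 0 0 0.963'; python3 -m inch '1 -0.99 -0.21 0 0 0 0; 1 -0.99 -0.21 0 0 0 0; 1 -0.99 -0.21 0 0 0 0; 1 -0.99 -0.21 0 0 0 0; 1 -0.99 -0.21 0 0 0 0; 1 -0.99 -0.21 0 0 0 0; 1 -0.99 -0.21 0 0 0 0; 1 -0.99 -0.21 0 0 0 0; 1 -0.99 -0.21 0 0 0 0; 1 -0.99 -0.21 0 0 0 0'; python3 -m inch '1 -0.99 -0.21 0 0 0 0; 1 -0.99 -0.21 0 0 0 0; 1 -0.99 -0.21 0 0 0 0; 1 -0.99 -0.21 0 0 0 0; 1 -0.99 -0.21 0 0 0 0; 1 0 0 0 0 0 0'; python3 w.py .467 -.273 .102 87.3; python3 - <<'E'
from h import *
b=camera("top");A=cloud(b)
for c,yw in(((.617,.168),.06),((.608,-.009),.23),((.627,-.214),-.209)):
    q=loc(near(A,c,.07,.03,.12),(*c,yw));print([(h,(np.percentile(s[:,0],[5,50,95])*1e3).round(1).tolist()) for h in(60,75,90,105) for s in[q[np.abs(q[:,2]*1e3-h)<6]] if len(s)])
w=camera("wrist");cv2.imwrite("pics/w2.png",w["img"])
E
```

```text
time_s: 39.6
ee_pos: [0.5821, 0.1677, 0.2193]
eef_rot: [-3.141, 0.0, 1.518]
force: [-0.6, 0.6, -0.3]
grip_width: 0.0939
grip_force: 0.0
time_s: 40.85
ee_pos: [0.5048, -0.1269, 0.2194]
eef_rot: [3.142, 0.0, 1.524]
force: [-0.4, 0.4, 0.3]
grip_width: 0.0945
grip_force: 0.0
time_s: 41.6
ee_pos: [0.4662, -0.2742, 0.2192]
eef_rot: [-3.141, 0.0, 1.521]
force: [0.3, 0.0, 0.3]
grip_width: 0.0942
grip_force: 0.0
t 41.6 pos [ 0.4662 -0.2742  0.2192] rpy [-179.98    0.     87.17] turn -0.013 shift [0.04 0.03 3.91] F [0.3 0.  0.3] w 0.0942
[(60, [-7.5, 2.0, 3.1]), (75, [1.3, 2.3, 3.0]), (90, [1.4, 2.3, 4.6]), (105, [1.8, 5.6, 11.1])]
[(60, [-10.6, 0.1, 1.0]), (75, [-0.9, 0.3, 0.9]), (90, [-0.9, 0.1, 1.0]), (105, [-0.3, 4.0, 9.0])]
[(60, [-12.2, -1.5, -0.4]), (75, [-2.3, -1.4, -0.5]), (90, [-2.6, -1.3, -0.3]), (105, [-2.1, 1.6, 8.1])]
```

View pics/w2.png

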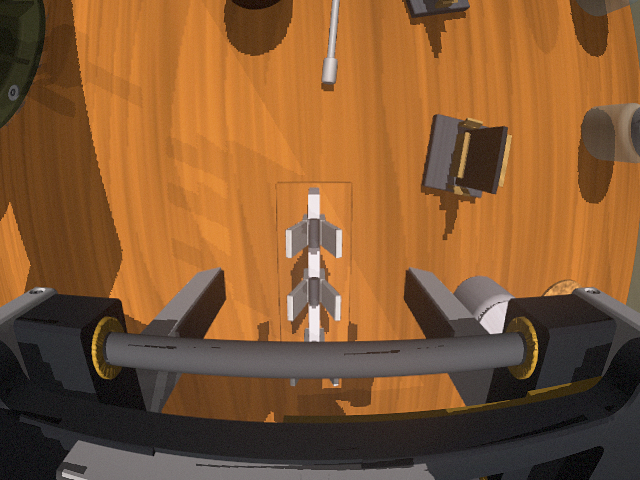

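The wrist view shows clips at rows ~238, 298 and 360. The nearest, at (314,238), is centred between the fingers, just as the grasped board was. Descending and squeezing it.

```bash
python3 -m inch '1 0 0.02 0.8 0 0 0; 1 0 0 0.8 0 0 0; 1 0 0 0.8 0 0 0; 1 0 0 0.8 0 0 0; 1 0 0 0.7 0 0 0; 1 0 0 0 0 0 0; -1 0 0 0 0 0 0; -1 0 0 0 0 0 0; -1 0 0 0 0 0 0; -1 0 0 0 0 0 0' 30; python3 -m inch '-1 0 0 0 0 0 0; -1 0 0 0 0 0 0; -1 0 0 0 0 0 0'; python3 w.py .467 -.273 .102 87.3
```

```text
time_s: 42.95
ee_pos: [0.4674, -0.2729, 0.1028]
eef_rot: [3.141, 0.0, 1.524]
force: [0.7, -0.2, -0.9]
grip_width: 0.0574
grip_force: 0.0
time_s: 43.32
ee_pos: [0.4674, -0.2729, 0.1025]
eef_rot: [3.142, -0.0, 1.524]
force: [0.4, 0.2, -0.5]
grip_width: 0.0275
grip_force: 7.7
t 43.33 pos [ 0.4674 -0.2729  0.1025] rpy [180.    -0.    87.29] turn -0.001 shift [-0.   -0.01  0.02] F [ 0.4  0.2 -0.5] w 0.0275
```

```bash
python3 -m inch '-1 0 0 0 0 0 0; -1 0 0 0 0 0 0; -1 0 0 0 0 0 0; -1 0 0 0 0 0 0'; python3 -m inch '-1 0 0 -0.3 0 0 0; -1 0 0 -0.6 0 0 0; -1 0 0 -0.9 0 0 0; -1 0 0 -0.9 0 0 0; -1 0 0 -0.9 0 0 0; -1 0 0 -0.7 0 0 0; -1 0 0 0 0 0 0'; python3 w.py .632 -.215 .225 78.0; python3 - <<'E'
from h import *
c=camera("scene");cv2.imwrite("pics/s5.png",cv2.resize(c["img"][120:320,60:260],(600,600),interpolation=cv2.INTER_CUBIC))
E
```

```text
time_s: 43.82
ee_pos: [0.4673, -0.2729, 0.1025]
eef_rot: [3.142, 0.0, 1.524]
force: [-0.1, -0.3, -0.9]
grip_width: 0.0204
grip_force: 30.0
time_s: 44.7
ee_pos: [0.4678, -0.2732, 0.2333]
eef_rot: [3.139, 0.002, 1.524]
force: [0.1, -0.0, -1.1]
grip_width: 0.0202
grip_force: 30.0
t 44.7 pos [ 0.4678 -0.2732  0.2333] rpy [1.7984e+02 1.0000e-01 8.7290e+01] turn 0.929 shift [3.04 4.95 0.28] F [ 0.1 -0.  -1.1] w 0.0202
```

View pics/s5.png

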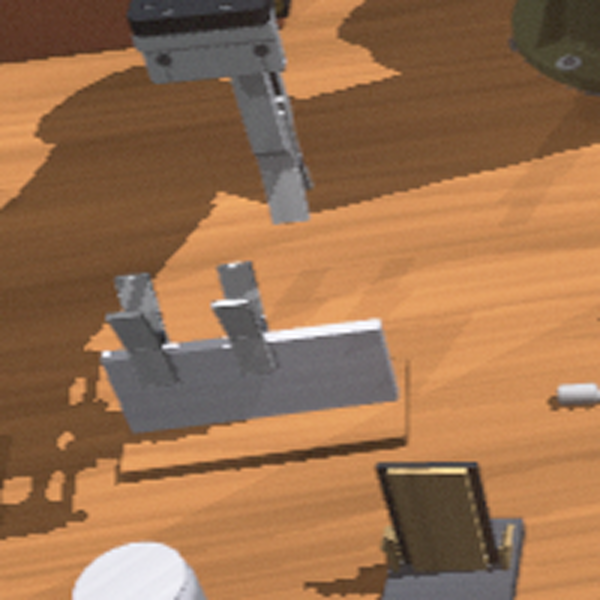

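```bash
python3 -m inch '-1 0 0 0 0 0 0.93; -1 0.6 0.98 0 0 0 0; -1 0.6 0.98 0 0 0 0; -1 0.6 0.98 0 0 0 0; -1 0.6 0.98 0 0 0 0; -1 0.6 0.98 0 0 0 0; -1 0 0 0 0 0 0; -1 0 0 0 0 0 0'; python3 w.py .6306 -.2147 .18 78.0; cat > hc.py <<'E'
# clip (jaws/pin, below the tips) and stand top seen by the scene and top cameras, in the stand's frame
from h import *
import sys
x=np.array(list(map(float,sys.argv[1:4])));o=ctrl.get_obs();t=o["ee_pos"]
tl=loc(t[None],x)[0];print("tcp in stand",(tl*1e3).round(1))
for n in("scene","top"):
    C=cloud(camera(n))
    q=loc(near(C,t[:2],.045,t[2]-.05,t[2]-.003),x);q=q[np.abs(q[:,1]-tl[1])<.03];q=q[q[:,2]>.112] 
    if len(q)>5:print(n,len(q),"clip x",(np.percentile(q[:,0],[2,50,98])*1e3).round(1),"y",(np.percentile(q[:,1],[2,50,98])*1e3).round(1),"z",q[:,2].min().round(4))
    s=loc(near(C,x[:2],.06,.06,.112),x);s=s[np.abs(s[:,1])<.045]
    if len(s)>5:print(n,len(s),"top x",(np.percentile(s[:,0],[2,50,98])*1e3).round(1),"y",(np.percentile(s[:,1],[1,99])*1e3).round(1))
E
python3 hc.py .6267 -.2139 -.2088
```

```text
time_s: 45.75
ee_pos: [0.6293, -0.2155, 0.2305]
eef_rot: [-3.14, -0.0, 1.361]
force: [-0.4, 0.3, -0.9]
grip_width: 0.0197
grip_force: 30.0
t 45.75 pos [ 0.6293 -0.2155  0.2305] rpy [-1.799e+02 -1.000e-02  7.799e+01] turn -0.001 shift [0.04 0.04 1.68] F [-0.4  0.3 -0.9] w 0.0197
tcp in stand [  2.8  -1.1 230.5]
scene 385 clip x [-11.4  14.7  21.8] y [-13.4  -0.4   8.1] z 0.1826
scene 703 top x [-0.6  8.3 11.1] y [-30.5  28.4]
top 15 top x [-1.7 -0.4  3.7] y [26.2 30.3]
```

```bash
python3 -m inch '-1 0.04 0.04 0.6 0 0 0; -1 0 0 0.6 0 0 0; -1 0 0 0.5 0 0 0; -1 0 0 0 0 0 0'; python3 hc.py .6267 -.2139 -.2088; python3 -m inch '-1 0 0 0.4 0 0 0; -1 0 0 0.4 0 0 0; -1 0 0 0 0 0 0'; python3 -m inch '-1 0 0 0.3 0 0 0; -1 0 0 0.3 0 0 0; -1 0 0 0.3 0 0 0; -1 0 0 0 0 0 0'; python3 w.py .6306 -.2147 .128 78.0; python3 - <<'E'
from h import *
c=camera("scene");cv2.imwrite("pics/s6.png",cv2.resize(c["img"][190:330,150:310],(640,560),interpolation=cv2.INTER_CUBIC))
E
```

```text
time_s: 46.35
ee_pos: [0.6307, -0.2144, 0.1787]
eef_rot: [-3.139, -0.0, 1.361]
force: [0.3, -0.8, -0.6]
grip_width: 0.0196
grip_force: 30.0
tcp in stand [  4.    0.4 178.7]
scene 335 clip x [-9.6 15.9 23.2] y [-12.1   1.1   9.5] z 0.1322
scene 697 top x [-0.1  8.2 11.2] y [-30.4  28.5]
time_s: 46.82
ee_pos: [0.6308, -0.2143, 0.155]
eef_rot: [-3.139, -0.0, 1.361]
force: [0.6, -0.3, 0.3]
grip_width: 0.02
grip_force: 30.0
time_s: 47.32
ee_pos: [0.6309, -0.2144, 0.1285]
eef_rot: [-3.14, -0.0, 1.361]
force: [0.6, 0.7, -0.7]
grip_width: 0.0199
grip_force: 30.0
t 47.33 pos [ 0.6309 -0.2144  0.1285] rpy [-1.7992e+02 -1.0000e-02  7.7990e+01] turn -0.001 shift [-0.01 -0.01  0.02] F [ 0.6  0.7 -0.7] w 0.0199
```

View pics/s6.png

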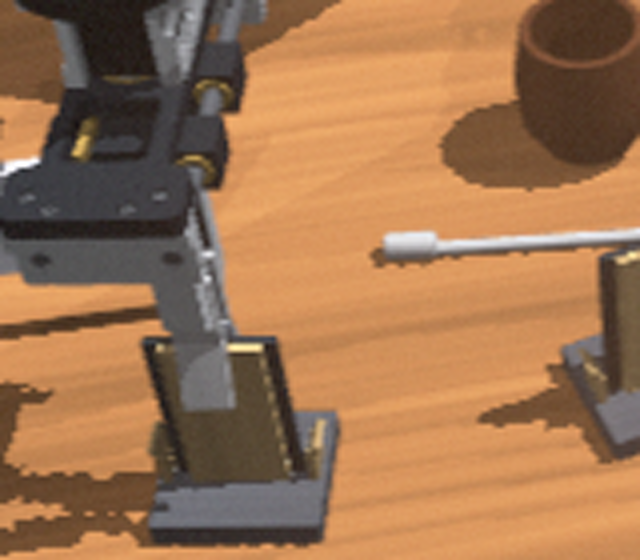

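The clip's rear jaw (crop (208,380)) straddles the middle of the board and backplate, with no contact force. Releasing.

```bash
python3 -m inch '-0.6 0 0 0 0 0 0; -0.2 0 0 0 0 0 0; 0 0 0 0 0 0 0; 0.5 0 0 0 0 0 0; 1 0 0 0 0 0 0; 1 0 0 0 0 0 0; 1 0 0 0 0 0 0; 1 0 0 -0.3 0 0 0; 1 0 0 -0.9 0 0 0; 1 0 0 -0.9 0 0 0'; python3 -m inch '1 0 0 -0.9 0 0 0; 1 0 0 -0.5 0 0 0; 1 0 0 0 0 0 0'; python3 w.py .4645 -.3258 .22 87.3
```

```text
time_s: 48.62
ee_pos: [0.6313, -0.2145, 0.194]
eef_rot: [3.141, 0.0, 1.361]
force: [0.4, -0.0, 0.1]
grip_width: 0.094
grip_force: 0.0
time_s: 49.0
ee_pos: [0.6315, -0.2146, 0.2355]
eef_rot: [3.14, 0.0, 1.361]
force: [-0.1, -0.2, -0.1]
grip_width: 0.094
grip_force: 0.0
t 49.0 pos [ 0.6315 -0.2146  0.2355] rpy [1.7991e+02 2.0000e-02 7.7990e+01] turn -0.931 shift [-3.96 -5.39  0.52] F [-0.1 -0.2 -0.1] w 0.094
```

```bash
python3 -m inch '1 0 0 0 0 0 -0.93; 1 -0.66 -0.9 0 0 0 0; 1 -0.66 -0.9 0 0 0 0; 1 -0.66 -0.9 0 0 0 0; 1 -0.66 -0.9 0 0 0 0; 1 -0.66 -0.9 0 0 0 0; 1 -0.66 -0.9 0.5 0 0 0; 1 0 0 0 0 0 0'; python3 w.py .4645 -.3258 .1025 87.3; python3 - <<'E'
from h import *
c=camera("scene");w=camera("wrist")["img"]
a=cv2.resize(c["img"][190:330,190:330],(400,400),interpolation=cv2.INTER_CUBIC);b=cv2.resize(w[160:400,200:440],(400,400))
cv2.imwrite("pics/s7.png",np.hstack([a,b]))
E
```

```text
time_s: 50.0
ee_pos: [0.4621, -0.326, 0.2177]
eef_rot: [-3.139, -0.002, 1.521]
force: [0.3, 0.4, 0.7]
grip_width: 0.0939
grip_force: 0.0
t 50.0 pos [ 0.4621 -0.326   0.2177] rpy [-1.7985e+02 -1.0000e-01  8.7160e+01] turn -0.014 shift [0.01 0.08 3.84] F [0.3 0.4 0.7] w 0.0939
```

View pics/s7.png

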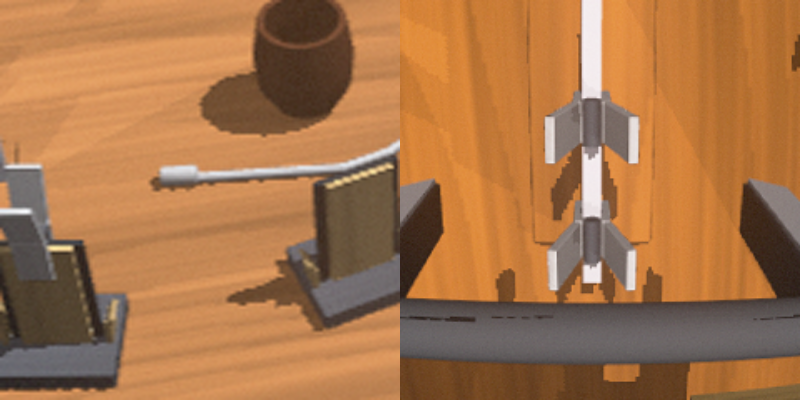

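Left: clip 1 pinches board 3. Right: the middle clip, at crop (592,135), is centred between the fingers. Grasping it.

```bash
python3 -m inch '1 0 0.08 0.8 0 0 0; 1 0 0 0.8 0 0 0; 1 0 0 0.8 0 0 0; 1 0 0 0.8 0 0 0; 1 0 0 0.64 0 0 0; 1 0 0 0 0 0 0; -1 0 0 0 0 0 0; -1 0 0 0 0 0 0; -1 0 0 0 0 0 0; -1 0 0 0 0 0 0' 30; python3 -m inch '-1 0 0 0 0 0 0; -1 0 0 0 0 0 0; -1 0 0 0 0 0 0; -1 0 0 0 0 0 0; -1 0 0 0 0 0 0; -1 0 0 0 0 0 0; -1 0 0 0 0 0 0'; python3 -m inch '-1 0 0 -0.3 0 0 0; -1 0 0 -0.6 0 0 0; -1 0 0 -0.9 0 0 0; -1 0 0 -0.9 0 0 0; -1 0 0 -0.9 0 0 0; -1 0 0 -0.9 0 0 0; -1 0 0 0 0 0 0'; python3 w.py .612 -.0082 .24 103.2
python3 - <<'E'
from h import *
A,Bc=both();Q=np.r_[near(Bc,(.609,-.009),.075,.006,.12)]
x,e=fit(Q,STAND+[B(-1,4,-30,30,15,105)],[.23]);print("stand2+board",x,e)
Q=near(Bc,(.62,.168),.075,.006,.12);print("stand1+board",fit(Q,STAND+[B(-1,4,-30,30,15,105)],[.06]))
E
```

```text
time_s: 51.35
ee_pos: [0.4663, -0.3257, 0.1046]
eef_rot: [3.141, 0.0, 1.524]
force: [0.1, 0.4, -0.4]
grip_width: 0.0576
grip_force: 0.0
time_s: 52.22
ee_pos: [0.4661, -0.3256, 0.1043]
eef_rot: [-3.141, -0.0, 1.524]
force: [-1.7, -0.2, 0.2]
grip_width: 0.0202
grip_force: 29.7
time_s: 53.1
ee_pos: [0.4669, -0.326, 0.2423]
eef_rot: [3.138, 0.003, 1.524]
force: [0.5, 1.0, -1.0]
grip_width: 0.0203
grip_force: 29.7
t 53.1 pos [ 0.4669 -0.326   0.2423] rpy [1.7977e+02 1.6000e-01 8.7300e+01] turn -1.59 shift [9.21 7.13 0.08] F [ 0.5  1.  -1. ] w 0.0203
stand2+board [ 0.61322692 -0.00905949  0.21856324] 1.219862669649731
stand1+board (array([0.62455908, 0.16920358, 0.04981656]), np.float64(1.2324678630429329))
```

```bash
python3 -m inch '-1 0 0 0 0 0 -0.8; -1 0 0 0 0 0 -0.79; -1 0.92 0.71 0 0 0 0; -1 0.92 0.71 0 0 0 0; -1 0.92 0.71 0 0 0 0; -1 0.92 0.71 0 0 0 0; -1 0.92 0.71 0 0 0 0; -1 0.92 0.71 0 0 0 0; -1 0.92 0.71 0 0 0 0; -1 0.92 0.71 0 0 0 0'; python3 -m inch '-1 0.92 0.71 0 0 0 0; -1 0.92 0.71 0 0 0 0; -1 0 0 0 0 0 0; -1 0 0 0 0 0 0'; python3 w.py .6129 -.0074 .18 103.2; python3 hc.py .609 -.0085 .2312; python3 hc.py .609 -.0085 .2312|head -3
```

```text
time_s: 54.45
ee_pos: [0.5818, -0.0706, 0.2381]
eef_rot: [-3.14, -0.001, 1.801]
force: [0.8, 0.2, -0.3]
grip_width: 0.0205
grip_force: 29.7
time_s: 54.95
ee_pos: [0.6102, -0.0087, 0.2385]
eef_rot: [-3.14, -0.0, 1.801]
force: [-0.3, -0.6, -0.2]
grip_width: 0.0203
grip_force: 29.7
t 54.95 pos [ 0.6102 -0.0087  0.2385] rpy [-1.7992e+02 -1.0000e-02  1.0319e+02] turn -0.001 shift [0.02 0.1  1.95] F [-0.3 -0.6 -0.2] w 0.0203
tcp in stand [  1.1  -0.5 238.5]
scene 370 clip x [-13.8  11.3  18.6] y [-14.3  -6.5   7.9] z 0.1898
scene 617 top x [-1.   7.8 10.3] y [-31.5  27. ]
tcp in stand [  1.1  -1.  239.1]
scene 363 clip x [-13.2  11.6  18.5] y [-14.9  -6.9   6.6] z 0.1891
scene 611 top x [-1.   7.7 10.4] y [-31.3  27. ]
```

```bash
python3 -m inch '-1 0.04 0.11 0.6 0 0 0; -1 0 0 0.7 0 0 0; -1 0 0 0.6 0 0 0; -1 0 0 0 0 0 0'; python3 hc.py .609 -.0085 .2312; python3 -m inch '-1 0 0 0.4 0 0 0; -1 0 0 0.4 0 0 0; -1 0 0 0 0 0 0'; python3 -m inch '-1 0 0 0.3 0 0 0; -1 0 0 0.3 0 0 0; -1 0 0 0.25 0 0 0; -1 0 0 0 0 0 0'; python3 w.py .6129 -.0074 .13 103.2
```

```text
time_s: 55.65
ee_pos: [0.6129, -0.0064, 0.1804]
eef_rot: [-3.139, -0.001, 1.801]
force: [-0.2, -1.2, 0.1]
grip_width: 0.0201
grip_force: 29.7
tcp in stand [  4.3   1.1 180.4]
scene 321 clip x [-10.9  14.6  21.6] y [-12.7  -4.4   9. ] z 0.1325
scene 612 top x [-0.6  7.7 10.4] y [-31.4  26.8]
time_s: 56.12
ee_pos: [0.6131, -0.0063, 0.157]
eef_rot: [-3.14, -0.001, 1.801]
force: [0.3, 0.3, 0.5]
grip_width: 0.0203
grip_force: 29.7
time_s: 56.62
ee_pos: [0.6133, -0.0064, 0.1321]
eef_rot: [-3.14, -0.0, 1.801]
force: [1.2, 0.4, 0.1]
grip_width: 0.02
grip_force: 29.7
t 56.62 pos [ 0.6133 -0.0064  0.1321] rpy [-1.7994e+02 -2.0000e-02  1.0320e+02] turn -0.0 shift [-0.03 -0.02  0.07] F [1.2 0.4 0.1] w 0.02
```

```bash
python3 -m inch '-1 0 0 0.05 0 0 0; -1 0 0 0 0 0 0; -0.6 0 0 0 0 0 0; -0.2 0 0 0 0 0 0; 0 0 0 0 0 0 0; 0.5 0 0 0 0 0 0; 1 0 0 0 0 0 0; 1 0 0 0 0 0 0; 1 0 0 0 0 0 0; 1 0 0 0 0 0 0'; python3 -m inch '1 0 0 -0.3 0 0 0; 1 0 0 -0.9 0 0 0; 1 0 0 -0.9 0 0 0; 1 0 0 -0.9 0 0 0; 1 0 0 -0.6 0 0 0; 1 0 0 0 0 0 0'; python3 w.py .4625 -.390 .235 87.3
```

```text
time_s: 57.88
ee_pos: [0.6136, -0.0064, 0.1314]
eef_rot: [3.142, 0.0, 1.801]
force: [-0.2, 0.5, -0.8]
grip_width: 0.0865
grip_force: 0.0
time_s: 58.62
ee_pos: [0.6139, -0.0064, 0.2406]
eef_rot: [3.14, 0.001, 1.801]
force: [0.6, -0.3, -0.4]
grip_width: 0.0943
grip_force: 0.0
t 58.62 pos [ 0.6139 -0.0064  0.2406] rpy [1.7988e+02 4.0000e-02 1.0319e+02] turn 1.589 shift [-13.01  -4.44   0.19] F [ 0.6 -0.3 -0.4] w 0.0943
```

```bash
python3 -m inch '1 0 0 0 0 0 0.8; 1 0 0 0 0 0 0.79; 1 -0.93 -0.317 0 0 0 0; 1 -0.93 -0.317 0 0 0 0; 1 -0.93 -0.317 0 0 0 0; 1 -0.93 -0.317 0 0 0 0; 1 -0.93 -0.317 0 0 0 0; 1 -0.93 -0.317 0 0 0 0; 1 -0.93 -0.317 0 0 0 0; 1 -0.93 -0.317 0 0 0 0'; python3 -m inch '1 -0.93 -0.317 0 0 0 0; 1 -0.93 -0.317 0 0 0 0; 1 -0.93 -0.317 0 0 0 0; 1 -0.93 -0.317 0 0 0 0; 1 -0.93 -0.317 0 0 0 0; 1 -0.93 -0.317 0.5 0 0 0; 1 0 0 0 0 0 0; 1 0 0 0 0 0 0'; python3 w.py .4625 -.390 .1035 87.3; python3 - <<'E'
from h import *
c=camera("scene");w=camera("wrist")["img"]
a=cv2.resize(c["img"][190:330,190:330],(400,400),interpolation=cv2.INTER_CUBIC);b=cv2.resize(w[160:400,200:440],(400,400))
cv2.imwrite("pics/s8.png",np.hstack([a,b]))
E
```

```text
time_s: 59.88
ee_pos: [0.5263, -0.2264, 0.238]
eef_rot: [-3.14, -0.001, 1.524]
force: [0.1, 0.8, -0.2]
grip_width: 0.0938
grip_force: 0.0
time_s: 60.88
ee_pos: [0.4623, -0.3897, 0.224]
eef_rot: [-3.141, -0.001, 1.524]
force: [0.1, -0.8, 0.3]
grip_width: 0.0938
grip_force: 0.0
t 60.88 pos [ 0.4623 -0.3897  0.224 ] rpy [-1.7997e+02 -3.0000e-02  8.7300e+01] turn 0.0 shift [-0.01  0.01  4.02] F [ 0.1 -0.8  0.3] w 0.0938
```

View pics/s8.png

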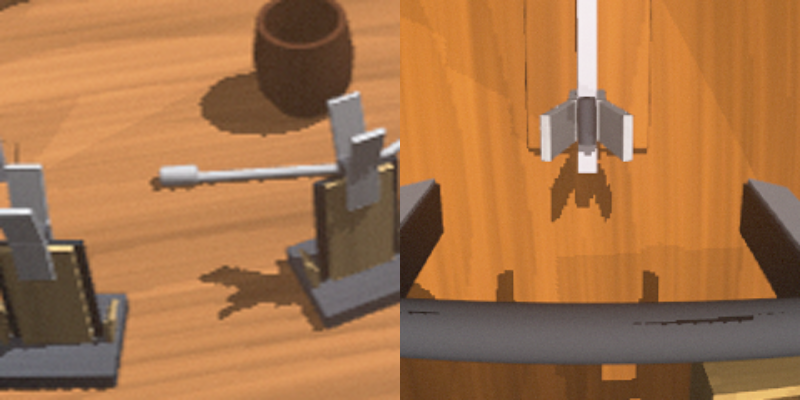

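Two clips are set, on boards 3 and 2. The last clip, at crop (587,130), is centred between the fingers.

```bash
python3 -m inch '1 0 0 0.85 0 0 0; 1 0 0 0.85 0 0 0; 1 0 0 0.85 0 0 0; 1 0 0 0.85 0 0 0; 1 0 0 0.62 0 0 0; 1 0 0 0 0 0 0; -1 0 0 0 0 0 0; -1 0 0 0 0 0 0; -1 0 0 0 0 0 0; -1 0 0 0 0 0 0' 30; python3 -m inch '-1 0 0 0 0 0 0; -1 0 0 0 0 0 0; -1 0 0 0 0 0 0; -1 0 0 0 0 0 0; -1 0 0 0 0 0 0; -1 0 0 0 0 0 0; -1 0 0 0 0 0 0'; python3 -m inch '-1 0 0 -0.3 0 0 0; -1 0 0 -0.6 0 0 0; -1 0 0 -0.9 0 0 0; -1 0 0 -0.9 0 0 0; -1 0 0 -0.9 0 0 0; -1 0 0 -0.9 0 0 0; -1 0 0 -0.2 0 0 0; -1 0 0 0 0 0 0'; python3 - <<'E'
from h import *
A,Bc=both()
for f in[(.6204,.1685,.06)]:
  for P in(A,Bc):
    p=near(P,f[:2],.075,.006,.02);q=loc(p,f);print(len(q),(np.percentile(q,[1,99],axis=0)*1e3).round(1).tolist())
  q=loc(near(A,f[:2],.07,.08,.12),f);print("board front",[(h,(np.percentile(s[:,0],[5,50,95])*1e3).round(1).tolist(),(np.percentile(s[:,1],[1,99])*1e3).round(1).tolist()) for h in(90,105) for s in[q[np.abs(q[:,2]*1e3-h)<6]]])
p=np.r_[near(Bc,(.62,.168),.06,.006,.12)]
for x0 in(.617,.620,.623):print(fit(p,STAND+[B(-1,4,-30,30,15,105)],[.05],(x0,.168)))
E
python3 w.py .625 .170 .245 93.2
```

```text
time_s: 62.22
ee_pos: [0.4622, -0.3903, 0.104]
eef_rot: [3.141, 0.0, 1.524]
force: [-0.1, -0.0, 0.9]
grip_width: 0.0575
grip_force: 0.0
time_s: 63.1
ee_pos: [0.4622, -0.3903, 0.1037]
eef_rot: [3.142, 0.0, 1.524]
force: [-0.2, 0.5, -0.1]
grip_width: 0.0199
grip_force: 30.0
time_s: 64.1
ee_pos: [0.4621, -0.3902, 0.2448]
eef_rot: [3.141, 0.0, 1.524]
force: [-0.1, 1.3, -0.1]
grip_width: 0.02
grip_force: 30.0
557 [[-61.1, -58.9, 6.2], [44.8, 57.8, 19.7]]
708 [[-33.6, -40.5, 7.0], [36.5, 38.0, 19.3]]
board front [(90, [-2.1, -1.0, -0.3], [-25.3, 28.4]), (105, [-2.1, 2.0, 7.8], [-24.5, 32.9])]
(array([0.62466474, 0.16913943, 0.05312303]), np.float64(1.1448930557076806))
(array([0.62033239, 0.16876616, 0.06078034]), np.float64(0.8405007424031136))
(array([0.62033239, 0.16876616, 0.06078034]), np.float64(0.840500742402073))
t 64.2 pos [ 0.4619 -0.39    0.2437] rpy [-1.7993e+02 -6.0000e-02  8.7300e+01] turn -0.59 shift [18.34  6.47 -0.04] F [ 0.6 -0.2 -0.4] w 0.0197
```

```bash
python3 -m inch '-1 0 0 0 0 0 -0.62; -1 0.965 0.34 0 0 0 0; -1 0.965 0.34 0 0 0 0; -1 0.965 0.34 0 0 0 0; -1 0.965 0.34 0 0 0 0; -1 0.965 0.34 0 0 0 0; -1 0.965 0.34 0 0 0 0; -1 0.965 0.34 0 0 0 0; -1 0.965 0.34 0 0 0 0; -1 0.965 0.34 0 0 0 0'; python3 -m inch '-1 0.965 0.34 0 0 0 0; -1 0.965 0.34 0 0 0 0; -1 0.965 0.34 0 0 0 0; -1 0.965 0.34 0 0 0 0; -1 0.965 0.34 0 0 0 0; -1 0.965 0.34 0 0 0 0; -1 0.965 0.34 0 0 0 0; -1 0.965 0.34 0 0 0 0; -1 0.965 0.34 0 0 0 0; -1 0.965 0.34 0 0 0 0'; python3 -m inch '-1 0 0 0 0 0 0; -1 0 0 0 0 0 0'; python3 w.py .6243 .1715 .18 93.5; python3 hc.py .6203 .1688 .0608; python3 hc.py .6203 .1688 .0608|head -3
```

```text
time_s: 65.45
ee_pos: [0.5378, -0.1235, 0.2438]
eef_rot: [-3.14, -0.001, 1.632]
force: [-0.1, -0.6, -0.3]
grip_width: 0.0199
grip_force: 30.0
time_s: 66.7
ee_pos: [0.622, 0.1715, 0.2436]
eef_rot: [-3.14, 0.0, 1.632]
force: [-0.4, -0.2, -0.3]
grip_width: 0.0199
grip_force: 30.0
time_s: 66.95
ee_pos: [0.6218, 0.17, 0.244]
eef_rot: [-3.14, 0.0, 1.632]
force: [0.4, 0.3, -0.5]
grip_width: 0.02
grip_force: 30.0
t 66.95 pos [0.6218 0.17   0.244 ] rpy [-1.7993e+02  2.0000e-02  9.3490e+01] turn -0.001 shift [0.05 0.09 2.13] F [ 0.4  0.3 -0.5] w 0.02
tcp in stand [  1.6   1.1 244. ]
scene 365 clip x [-13.5  12.4  20.1] y [-12.7  -4.8   8.5] z 0.1962
scene 608 top x [-0.4  8.2 10.9] y [-28.3  31.3]
tcp in stand [  1.7   0.8 244.5]
scene 364 clip x [-12.3  12.8  20.3] y [-13.1  -5.    8.3] z 0.1963
scene 606 top x [-0.7  8.2 11. ] y [-28.5  30.8]
```

```bash
python3 -m inch '-1 0.115 0.085 0.6 0 0 0; -1 0 0 0.8 0 0 0; -1 0 0 0.7 0 0 0; -1 0 0 0 0 0 0'; python3 hc.py .6203 .1688 .0608; python3 -m inch '-1 0 0 0.4 0 0 0; -1 0 0 0.4 0 0 0; -1 0 0 0 0 0 0'; python3 -m inch '-1 0 0 0.3 0 0 0; -1 0 0 0.3 0 0 0; -1 0 0 0.25 0 0 0; -1 0 0 0 0 0 0'; python3 w.py .6243 .173 .13 93.5
```

```text
time_s: 67.65
ee_pos: [0.6236, 0.174, 0.1792]
eef_rot: [-3.138, 0.001, 1.632]
force: [0.3, 0.1, 0.1]
grip_width: 0.0201
grip_force: 30.0
tcp in stand [  3.6   5.  179.2]
scene 321 clip x [-10.9  14.3  22.3] y [-8.9 -1.5 12.5] z 0.1312
scene 609 top x [-0.4  8.  11.2] y [-28.3  31. ]
time_s: 68.12
ee_pos: [0.6239, 0.1741, 0.1564]
eef_rot: [-3.14, 0.0, 1.632]
force: [0.1, 0.1, -0.3]
grip_width: 0.0198
grip_force: 30.0
time_s: 68.62
ee_pos: [0.6241, 0.1741, 0.1314]
eef_rot: [-3.14, 0.0, 1.632]
force: [0.6, 0.1, 0.1]
grip_width: 0.0199
grip_force: 30.0
t 68.62 pos [0.6241 0.1741 0.1314] rpy [-1.7993e+02  1.0000e-02  9.3490e+01] turn -0.001 shift [-0.04  0.    0.05] F [0.6 0.1 0.1] w 0.0199
```

```bash
python3 -m inch '-1 0 0 0.03 0 0 0; -1 0 0 0 0 0 0; -0.6 0 0 0 0 0 0; -0.2 0 0 0 0 0 0; 0 0 0 0 0 0 0; 0.5 0 0 0 0 0 0; 1 0 0 0 0 0 0; 1 0 0 0 0 0 0; 1 0 0 0 0 0 0; 1 0 0 0 0 0 0'; python3 -m inch '1 0 0 -0.3 0 0 0; 1 0 0 -0.9 0 0 0; 1 0 0 -0.9 0 0 0; 1 0 0 -0.9 0 0 0; 1 0 0 -0.9 0 0 0; 1 0 -0.9 0 0 0 0; 1 0 -0.9 0 0 0 0; 1 0 -0.9 0 0 0 0; 1 0 -0.9 0 0 0 0; 1 0 -0.9 0 0 0 0'; python3 -m inch '1 0 -0.9 0 0 0 0; 1 0 0 0 0 0 0; 1 0 0 0 0 0 0';python3 - <<'E'
from h import *
c=camera("scene");a=camera("top");C=cloud(c);A=cloud(a)
cv2.imwrite("pics/s9.png",np.vstack([cv2.resize(c["img"][180:330,190:450],(520,300),interpolation=cv2.INTER_CUBIC),cv2.resize(a["img"][205:335,230:490],(520,260),interpolation=cv2.INTER_CUBIC)]))
for x in((.6203,.1688,.0608),(.609,-.0095,.2312),(.6267,-.2139,-.2088)):
    for n,P in(("s",C),("t",A)):
        q=loc(near(P,x[:2],.06,.05,.2),x);s=q[q[:,2]<.1];k=q[q[:,2]>.122]
        print(n,"board y",(np.percentile(s[:,1],[1,99])*1e3).round(1),"x",(np.percentile(s[:,0],[5,50,95])*1e3).round(1),"clip x,y",(np.percentile(k[:,:2],[2,98],axis=0)*1e3).round(1).tolist(),"ztop",k[:,2].max().round(4))
E
```

```text
time_s: 69.88
ee_pos: [0.6244, 0.1742, 0.1314]
eef_rot: [3.142, 0.0, 1.632]
force: [0.3, -0.0, -0.8]
grip_width: 0.0864
grip_force: 0.0
time_s: 71.12
ee_pos: [0.4888, 0.1659, 0.2491]
eef_rot: [3.141, -0.0, 1.632]
force: [0.5, 0.5, -0.3]
grip_width: 0.0938
grip_force: 0.0
time_s: 71.5
ee_pos: [0.4633, 0.1644, 0.2489]
eef_rot: [3.141, -0.0, 1.632]
force: [0.4, 0.1, 0.1]
grip_width: 0.0938
grip_force: 0.0
s board y [-28.5  31.7] x [ 2.3  8.6 14. ] clip x,y [[-14.1, -8.5], [25.3, 13.6]] ztop 0.16
t board y [-26.6  -0.5] x [-10.4  -1.2   0.1] clip x,y [[-12.5, -6.3], [24.1, 14.7]] ztop 0.161
s board y [-30.8  27.9] x [ 2.5  8.4 13.8] clip x,y [[-15.2, -11.5], [24.9, 9.7]] ztop 0.158
t board y [-28.  31.] x [-12.   -1.2  -0. ] clip x,y [[-16.3, -8.8], [24.8, 12.2]] ztop 0.1605
s board y [-30.9  28.5] x [ 3.   8.8 13.9] clip x,y [[-13.7, -12.1], [25.8, 9.2]] ztop 0.1594
t board y [-28.4  30. ] x [-10.8  -1.3   0.2] clip x,y [[-16.8, -10.9], [23.4, 10.7]] ztop 0.1627
```

View pics/s9.png

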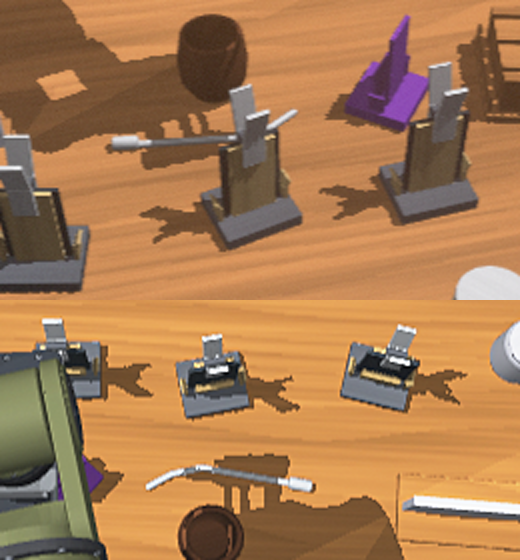

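All three boards stand upright and flush with their backplates. Each has a centred clip (upper half, at (18,185), (250,135) and (447,95)), and the gourd is untouched at (212,55). Handing in.

```bash
python3 -c "
from station import ticket
print(ticket.hand_in())"
```

```text
the job is handed in; nothing more can be done
None
```

The job is handed in with all three boards seated upright in their own stands and each clipped to its backplate. All three clips were needed, and the gourd was not touched; the hand-in call gave no verdict.

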